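Bench-test a pull-cord switch: probe in the terminal, eye held at the set-mark

TASK

Test the spare pull-cord switch on its plate: take the cordless test probe out of its charging dock, push it fully home into the terminal with the orange collar and let go of it. Then pull the switch's steel eye straight out against its spring until the white pointer in the window stands between the green marks, without ever letting it reach the red ones, and finish while still holding the eye there so that the meter can be read. The probe stays home in the terminal, and the other things on the bench are left where they lie.

Things in the scene. Friction and masses are not known exactly. Their poses are not given: they have to be found in the camera images.
- switch: yellow cast pull-cord switch, fixed on a dark steel plate (220 x 100 x 12 mm). Housing 180 x 70 mm, top 80 mm above the bench (blue reset button 7 mm higher). Origin on the bench under the housing's middle; x along the housing, z up. The steel eye is at the -x end and is pulled along -x; the open terminal compartment is at the +x end, the pointer window (67 x 18 mm) in the top between.
- eye (a point): centre of the steel eye at the end of the pull rod: ring of 9 mm round bar, 40 mm outside, in the upright plane along the switch's x (so 9 mm thick across the switch's y, both sides free). 46 mm above the bench, 48 mm out from the housing's end at rest; the ring's top is 20 mm above. A rubber gaiter (radius 17 mm) sits on the housing's end. Moves with the rod, does not turn.
- rod (a joint): how far the rod with eye and pointer is pulled out, in m: 0 at rest, stop at 0.048. The spring draws it back when let go; the pull is 4 N at rest plus 0.25 N per mm (10 to 14 N at the mark). The travel that brings the pointer to the mark differs from run to run, 24 to 38 mm.
- pointer (a point): the white pointer line across the window in the housing's top, 2.5 mm wide, at its middle. It moves with the rod, mm for mm, along the switch's -x.
- mark (a point): middle of the green part of the set-mark on both edges of the window; axes as the switch's. Green runs 5 mm either way along x; the red part begins 9 mm farther out (-x) than this point and is 8 mm long. The pointer's middle has to come level with this point along the switch's x. The set-mark is fixed; its place differs from run to run.
- terminal (a point): mouth of the terminal opening with the orange collar (17 mm across, 1.3 mm proud); axes as the switch's. Round hole 7.5 mm wide, 30 mm deep, chamfered to 12.5 mm at the mouth, straight down, 75 mm above the bench; the compartment's rim is 5 mm higher. The openings in line with it, 19 mm apart, with pale grey collars, are the wrong ones; the orange one's place differs from run to run.
- probe_mid (a point): middle of the handle of the loose cordless test probe (70 g): red round handle 15 mm thick, 90 mm long (45 mm up and down from here); below it a black finger guard 20 mm wide, 5 mm thick, then the bare steel tip 5 mm thick, 26 mm long, tapered at its end. z along the probe, tip down. It starts upright in the dock, this point 90 mm above the bench.
- probe_tip (a point): the end of the probe's steel tip, 76 mm below the middle of the handle. Fully home in the terminal the guard rests on the terminal's face and the tip is 26 mm below the mouth.
- dock: grey charging dock for the probe, fixed: block 64 x 64 mm, 40 mm high, with a 24 mm high foot reaching 24 mm farther on its -x side. Origin on the bench under the hole; the hole, 8 mm wide, holds the probe's tip, the guard rests on the top face.
- cover: bystander: the switch's loose yellow terminal cover, 62 x 70 x 11 mm, lying flat; origin at the centre of its underside.
- screwdriver: bystander: screwdriver lying on the bench, about 200 mm long.
- meter: bystander: black hand-held meter lying face up, 150 x 75 x 40 mm; origin at the centre of its underside.
- sprocket: bystander: dark steel chain sprocket lying flat, 100 mm across, 24 mm high; origin at the centre of its underside.
- pillow_block: bystander: dark cast bearing block, foot 34 x 120 mm, 68 mm high; origin at the centre of its underside.
- stock_carton: bystander: closed cardboard carton 100 x 140 x 65 mm; origin at the centre of its underside.
- tape: bystander: roll of brown packing tape lying flat, 96 mm across, 48 mm high; origin at the centre of its underside.
Not all that is in view belongs to the job. Of the things like the part that bears probe_mid, leave any that is yellow; of the rest the smaller one is meant.

How it is judged:
By the outcome, as a careful person would: the job done as asked, in the order asked, and still so for the second after the job is handed in, while the arm keeps its last pose, push and grip.
It also fails if it takes over 48 s, if anything falls off the work surface, if the arm or the gripper's body presses on something with over 40 N, if the wrist force passes 120 N, or if a joint passes its speed limit or range.

ROBOT

A 6-joint arm with a two-finger parallel gripper is mounted at the origin on the work surface. World frame = base frame: x ahead of the robot, y to its left, z up, the work surface at z = 0. Lengths are in m, angles in rad, forces in N, time in s.
With the tool pointing down it reaches from about 0.25 to 0.725 m from the base axis. Payload 4 kg.
Tool frame: the origin (TCP) lies at the very end of the fingers, on their centre line; the grasp point (between the pads) lies 19 mm behind it; z points along the fingers, x is the direction in which the jaws open and shut, and the axes are right-handed (so a half turn about z gives the same grasp; the last joint's range is limited). The gripper opens to 85 mm and grips with 20 to 120 N. Pads are 22 mm wide; open, the fingers measure 114 mm over their backs; the gripper's body (76 mm by 85 mm) begins 54 mm behind the grasp point. The pads swing forward as they close: fully open they stand 13 mm farther back than shut.
Start: joints at [-1.106, 0.241, 0.005, 1.335, 0, 1.571], TCP at [0.224, -0.447, 0.231] pointing down, gripper open.
Joint ranges: [-2.72, 2.72], [-1.05, 1.87], [-1.09, 1.28], [-1.99, 2.15], [-1.42, 1.44], [-3.14, 3.14]. Speed limits (rad/s): [2.79, 2.79, 3.14, 3.14, 3.14, 3.14].

INTERFACE

Orientations are given as a rotation vector (axis times angle).
In Python, from cell import readout, viewer, job_done gives the robot as it stands.
- The arm moves only by the tool drive_tool, never from a script. Its argument "plan" is a list of rows, each an object with "translation": the shift along the tool's x, y, z in mm, a list of three; "rotation": the turn, a rotation vector about the tool's x, y, z in rad, a list of three; "gripper": the closure in counts, from 0 (fully open) to 255 (shut). A call has 1 to 12 rows; each row is the pose to reach, as a shift and turn from the pose commanded when the call began, along the tool's axes at that moment; what a row does not reach only later rows make up. A row lasts 1/10 s, in which the tool goes at most 50 mm and 8.59 degrees, less where a joint would pass 70% of its speed; a pose out of reach is approached as far as the arm can. A call with a gripper value outside its range is refused whole. The fingers move at their own pace and stop on an object; the grip force is fixed at half the most. Time passes only in rows, so rows that repeat a pose let the fingers close. It gives the time, the measured TCP pose, the force and the opening at its end, in the units of the state.
- readout.read_state(): the state, without advancing time (a new reading comes with each control period).
- viewer.read_camera(name): name is "scene" or "top" or "wrist"; returns the picture (400x640x3 uint8, red, green, blue); there is no depth.
- viewer.get_calibration(name): a dict with "vertical_fov" (degrees; the focal length in pixels is half the picture's height over the tangent of half this angle, whatever the lens; pixels are square), "cx", "cy" (the principal point, pixels), "rvec" (rotation vector, rad) and "tvec" (3), from world to camera coordinates, as OpenCV has them; the wrist camera has in their place "tool_from_camera" (4x4, takes a point from camera to tool coordinates, whose origin is the TCP and whose axes are the tool frame's). Camera axes: x right, y down, z forward; pixel columns grow to the right and rows downward; lengths in m; the calibration is good to about 2 mm. A picture is of the moment at which its call begins: read the wrist's pose just before it. get_calibration takes no time and is no camera call.
- job_done(): hands the job in, once; it reports no verdict.
The state is a dict: "time_s": time; "q": joint angles; "joint_velocities": joint speeds; "joint_efforts": joint torques, N m; "tcp_pos": TCP position; "eef_rot": TCP orientation; "ft_force": force on the tool from outside, world axes, zero at the start; "wrist_torque": the same for the moment, N m; "grip_width": finger opening in m.
Only numpy, scipy, OpenCV 4.12 (cv2) and the standard library are available. Lean on these libraries where they do the work, as an engineer would, in place of code of your own. Each camera call takes 0.05 s, during which the arm holds its last target.

## Working session

There is one attempt and no reset: what is moved stays moved. The work goes in short steps, Python scripts to look and compute and a tool call to move; the robot and the scene stay as the last step left them, time stands still between calls to the robot, and variables do not carry over. Pictures are saved under pics/ and viewed, and the job is handed in when it is done.

Besides the shell and the picture viewer there is one more tool, called after "Call:" as name(argument=value, ...), one argument or row to a line, values as JSON. drive_tool: Moves the arm, as the interface text tells. Its arguments: {"type":"object","properties":{"plan":{"type":"array","items":{"type":"object","properties":{"translation":{"type":"array","items":{"type":"number"}},"rotation":{"type":"array","items":{"type":"number"}},"gripper":{"type":"number"}}}}},"required":["plan"]}

```bash
ls; mkdir -p pics; python3 - <<'E'
from cell import readout, viewer
import cv2
print(readout.read_state())
for n in ("scene","top","wrist"):
    im=viewer.read_camera(n); cv2.imwrite(f"pics/{n}0.png",im[:,:,::-1]); print(n,viewer.get_calibration(n))
E
```

```text
pics
{'time_s': 0.0, 'q': array([-1.10596644e+00,  2.41407688e-01,  3.72190607e-03,  1.33520300e+00,
       -2.25056037e-05,  1.57077050e+00]), 'joint_velocities': array([-0.00070946, -0.00072375, -0.00088826, -0.00010498,  0.00120493,
       -0.00063188]), 'joint_efforts': array([ 7.19613727e-04, -3.72314680e+01,  2.52410352e+01,  1.70409190e-02,
        2.53319934e-05, -7.34225267e-06]), 'tcp_pos': array([ 0.22384473, -0.44638459,  0.23041472]), 'eef_rot': array([-2.67247551,  1.64945056,  0.00281454]), 'ft_force': array([-0.24718377,  1.20818115, -0.41604857]), 'wrist_torque': array([ 0.00290206, -0.01930906,  0.00109833]), 'grip_width': 0.08537491730029302}
scene {'vertical_fov': 48.01161835938825, 'cx': 318.5045864378491, 'cy': 186.63851649968268, 'rvec': array([ 1.78615329,  1.83838374, -0.68072653]), 'tvec': array([-0.0147678 , -0.37372805,  1.52768522])}
top {'vertical_fov': 52.90393435758541, 'cx': 320.7583241328545, 'cy': 202.04393027796033, 'rvec': array([ 2.14467833, -2.19823338,  0.11268746]), 'tvec': array([0.03445467, 0.56982388, 1.24837385])}
wrist {'vertical_fov': 71.5313310574704, 'cx': 320.0121953486621, 'cy': 202.66776810296025, 'tool_from_camera': array([[ 9.99999776e-01, -2.57358021e-04, -6.18664292e-04,
        -1.88702112e-04],
       [ 4.09828635e-04,  9.65378338e-01,  2.60853401e-01,
        -6.46037442e-02],
       [ 5.30112391e-04, -2.60853596e-01,  9.65378227e-01,
        -1.42106982e-01],
       [ 0.00000000e+00,  0.00000000e+00,  0.00000000e+00,
         1.00000000e+00]])}
```

View pics/scene0.png

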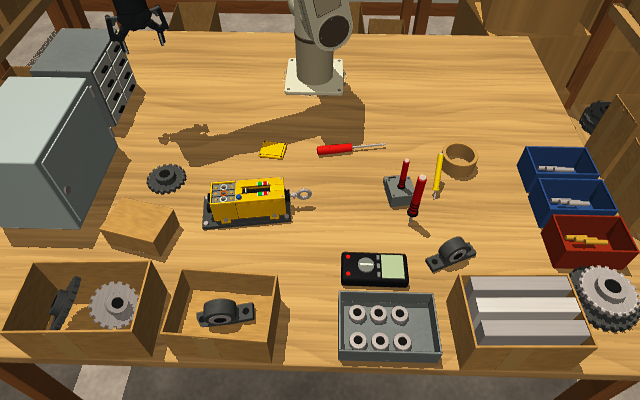

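View pics/top0.png

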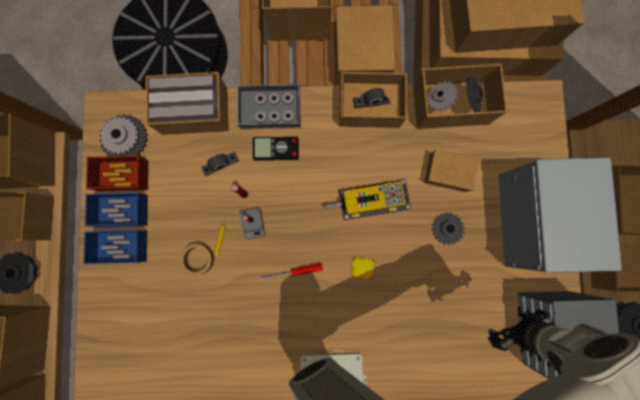

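View pics/wrist0.png

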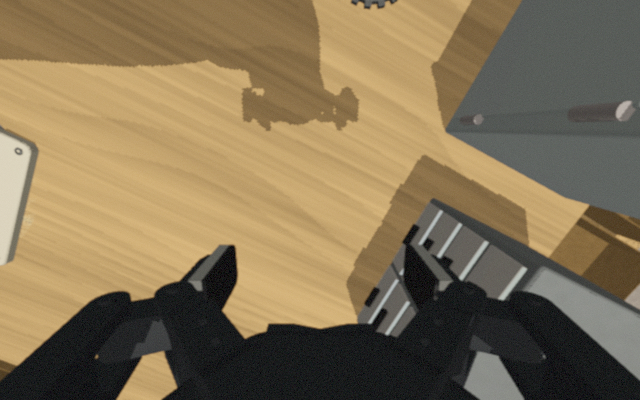

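The scene shows the switch at about (245,200) with its eye at (302,194). The docked red probe is at (404,172), a bigger red one at (418,195), and a yellow one lies at (438,175). Next I'll enlarge both views.

```bash
cat > h.py <<'E'
import numpy as np, cv2
from scipy.spatial.transform import Rotation as R
from cell import readout, viewer
def K(c):
    f=200/np.tan(np.radians(c["vertical_fov"])/2); return np.array([[f,0,c["cx"]],[0,f,c["cy"]],[0,0,1]])
def ext(n,pose=None):
    "camera->world rotation, centre"
    c=viewer.get_calibration(n)
    if n!="wrist":
        r=R.from_rotvec(c["rvec"]).as_matrix(); return c,r.T,-r.T@c["tvec"]
    T=np.eye(4);T[:3,:3]=R.from_rotvec(pose[3:]).as_matrix();T[:3,3]=pose[:3]
    T=T@c["tool_from_camera"]; return c,T[:3,:3],T[:3,3]
def ray(n,uv,pose=None):
    c,r,o=ext(n,pose); d=r@np.linalg.inv(K(c))@np.array([*uv,1.]); return o,d/np.linalg.norm(d)
def atz(n,uv,z,pose=None):
    o,d=ray(n,uv,pose); return o+d*(z-o[2])/d[2]
def tri(*rays):
    A=0;b=0
    for o,d in rays:
        P=np.eye(3)-np.outer(d,d);A=A+P;b=b+P@o
    x=np.linalg.solve(A,b); return x,[float(np.linalg.norm((np.eye(3)-np.outer(d,d))@(x-o)))*1e3 for o,d in rays]
def proj(n,p,pose=None):
    c,r,o=ext(n,pose); q=K(c)@(r.T@(np.array(p)-o)); return q[:2]/q[2]
def crop(im,u0,v0,w,h,s,name):
    cv2.imwrite(name,cv2.resize(im[v0:v0+h,u0:u0+w,::-1],None,fx=s,fy=s,interpolation=cv2.INTER_CUBIC))
def pose():
    s=readout.read_state(); return np.r_[s["tcp_pos"],s["eef_rot"]]
E
python3 - <<'E'
from h import *
s=cv2.imread("pics/scene0.png")[:,:,::-1];t=cv2.imread("pics/top0.png")[:,:,::-1]
crop(s,195,160,130,75,6,"pics/s_sw.png");crop(s,370,145,90,80,7,"pics/s_pr.png")
crop(t,310,165,110,65,7,"pics/t_sw.png");crop(t,215,165,70,80,7,"pics/t_pr.png")
E
```

```text
(no output)
```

View pics/s_sw.png

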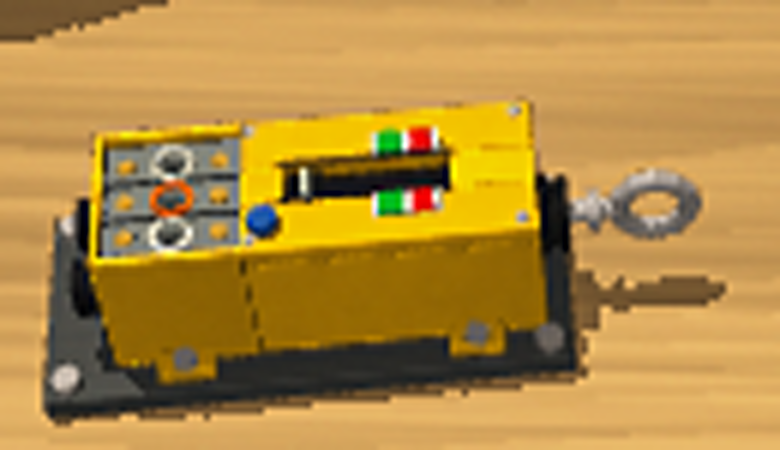

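View pics/s_pr.png

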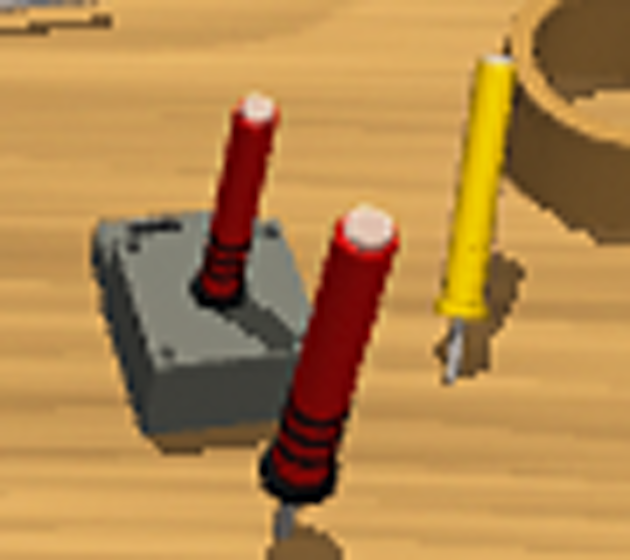

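View pics/t_sw.png

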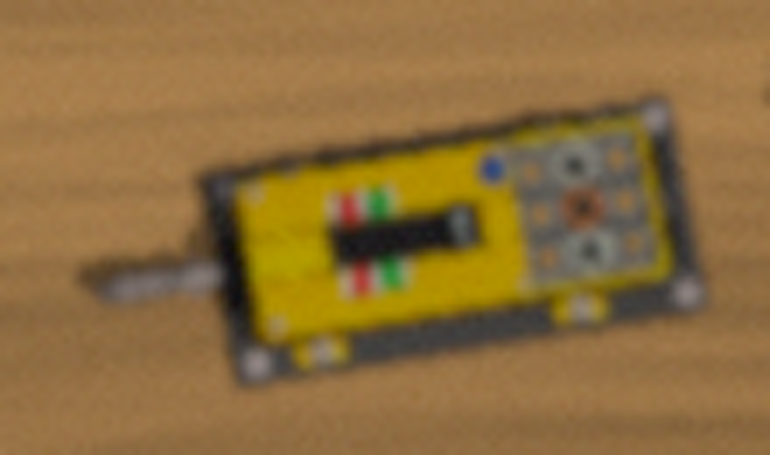

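View pics/t_pr.png

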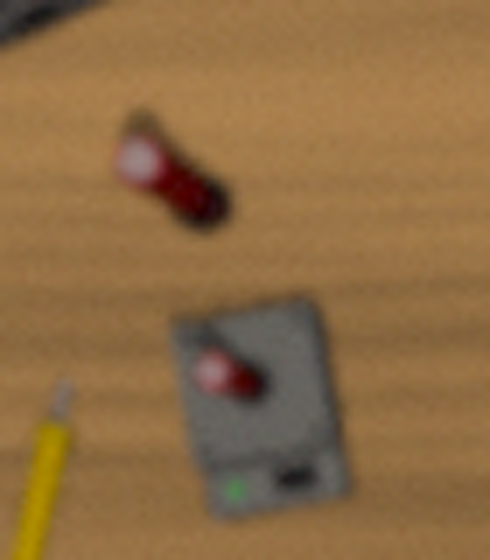

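```bash
python3 - <<'E'
from h import *
np.set_printoptions(precision=4,suppress=True)
S=lambda u0,v0,s,x,y:(u0+(x+.5)/s-.5,v0+(y+.5)/s-.5)
ss=lambda x,y:ray("scene",S(195,160,6,x,y)); sp=lambda x,y:ray("scene",S(370,145,7,x,y))
ts=lambda x,y:ray("top",S(310,165,7,x,y)); tp=lambda x,y:ray("top",S(215,165,7,x,y))
for n,a,b in [("probetop",sp(258,106),tp(211,369)),("guardbase",sp(219,296),tp(250,384)),("bigtop",sp(368,226),tp(140,160)),
 ("term",ss(172,199),ts(582,207)),("eye",ss(655,203),ts(150,283)),("eyeouter",ss(703,203),ts(90,283)),("pointer",ss(305,183),ts(461,228)),
 ("greenA",ss(389,139),ts(378,203)),("greenB",ss(391,203),ts(391,274)),("grayA",ss(173,160),ts(575,163)),("grayB",ss(171,234),ts(591,249)),("button",ss(262,216),ts(492,168)),
 ("c1",ss(514,111),ts(277,325)),("c2",ss(522,216),ts(254,192))]:
    x,e=tri(a,b);print(n,x,np.round(e,1))
E
```

```text
probetop [0.5205 0.2412 0.1395] [0.3 0.3]
guardbase [0.5201 0.2421 0.039 ] [0.6 0.6]
bigtop [0.6036 0.2633 0.1712] [0.5 0.5]
term [ 0.5845 -0.2003  0.077 ] [0. 0.]
eye [ 0.5582 -0.0088  0.0496] [2.5 2.5]
eyeouter [0.5589 0.0147 0.0512] [0.8 0.8]
pointer [ 0.5764 -0.1468  0.0792] [0.2 0.2]
greenA [ 0.5839 -0.1075  0.1163] [0.8 0.8]
greenB [ 0.5598 -0.118   0.0477] [1. 1.]
grayA [ 0.5986 -0.1907  0.1179] [0.2 0.2]
grayB [ 0.57   -0.2104  0.0364] [0.7 0.7]
button [ 0.6013 -0.1598  0.0879] [0.1 0.1]
c1 [ 0.5358 -0.0651  0.0804] [0.2 0.2]
c2 [ 0.594  -0.0568  0.0827] [0.2 0.2]
```

```bash
cat >> h.py <<'E'
def down(yaw):
    "tool z down, tool x at angle yaw (deg) in world"
    a=np.radians(yaw); x=np.array([np.cos(a),np.sin(a),0]);z=np.array([0,0,-1.]);return np.c_[x,np.cross(z,x),z]
def go(p,Rt):
    q=pose(); Rc=R.from_rotvec(q[3:]).as_matrix()
    print("t mm",np.round(Rc.T@(np.array(p)-q[:3])*1e3,1),"r",np.round(R.from_matrix(Rc.T@Rt).as_rotvec(),4))
def S(u0,v0,s,x,y): return (u0+(x+.5)/s-.5,v0+(y+.5)/s-.5)
np.set_printoptions(precision=4,suppress=True)
E
python3 - <<'E'
from h import *
q=pose();M=R.from_rotvec(q[3:]).as_matrix();print(M)
ss=lambda x,y:ray("scene",S(195,160,6,x,y))
ts=lambda x,y:ray("top",S(310,165,7,x,y))
for n,a,b in [("greenrob",ss(389,139),ts(391,274)),("greenfar",ss(391,203),ts(378,203)),("grayrob",ss(173,160),ts(591,249)),("grayfar",ss(171,234),ts(575,163))]:
    x,e=tri(a,b);print(n,x,np.round(e,1))
E
```

```text
[[ 0.4482 -0.8939 -0.0007]
 [-0.8939 -0.4482  0.0015]
 [-0.0016 -0.     -1.    ]]
greenrob [ 0.5564 -0.1147  0.0847] [0.1 0.1]
greenfar [ 0.5879 -0.1105  0.0817] [0.1 0.1]
grayrob [ 0.5657 -0.2028  0.0793] [0.2 0.2]
grayfar [ 0.6038 -0.1975  0.0783] [0.3 0.3]
```

```bash
python3 - <<'E'
from h import *
go([.585,-.205,.16],down(8))
E
```

```text
t mm [ -53.9 -431.    70.7] r [-0.0011  0.0014 -1.2456]
```

Call:
drive_tool(
  plan=[
    {"translation": [-54, -431, 40], "rotation": [0, 0, -1.245], "gripper": 0},
    {"translation": [-54, -431, 71], "rotation": [0, 0, -1.245], "gripper": 0},
    {"translation": [-54, -431, 71], "rotation": [0, 0, -1.245], "gripper": 0},
    {"translation": [-54, -431, 71], "rotation": [0, 0, -1.245], "gripper": 0},
    {"translation": [-54, -431, 71], "rotation": [0, 0, -1.245], "gripper": 0},
    {"translation": [-54, -431, 71], "rotation": [0, 0, -1.245], "gripper": 0},
    {"translation": [-54, -431, 71], "rotation": [0, 0, -1.245], "gripper": 0},
    {"translation": [-54, -431, 71], "rotation": [0, 0, -1.245], "gripper": 0},
    {"translation": [-54, -431, 71], "rotation": [0, 0, -1.245], "gripper": 0},
    {"translation": [-54, -431, 71], "rotation": [0, 0, -1.245], "gripper": 0},
    {"translation": [-54, -431, 71], "rotation": [0, 0, -1.245], "gripper": 0},
    {"translation": [-54, -431, 71], "rotation": [0, 0, -1.245], "gripper": 0},
  ],
)

```text
time_s: 1.35
tcp_pos: [0.5843, -0.206, 0.1602]
eef_rot: [-3.134, -0.217, 0.002]
ft_force: [0.9, 0.1, -0.7]
grip_width: 0.0853
```

```bash
python3 - <<'E'
from h import *
s=readout.read_state();print(s["time_s"],s["q"],abs(s["joint_velocities"]).max());p=pose();im=viewer.read_camera("wrist");np.save("p1.npy",p);print(p,R.from_rotvec(p[3:]).as_matrix())
cv2.imwrite("pics/w1.png",im[:,:,::-1])
E
```

```text
1.35 [-0.3387  0.5147  0.2227  1.2797 -0.0004  1.0941] 0.0172096925653117
[ 0.5843 -0.206   0.1602 -3.1341 -0.2166  0.0017] [[ 0.9905  0.1375 -0.0011]
 [ 0.1375 -0.9905 -0.    ]
 [-0.0011 -0.0001 -1.    ]]
```

View pics/w1.png

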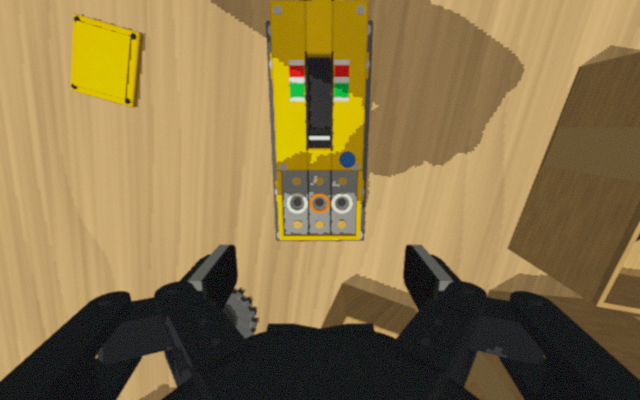

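The whole switch shows, with the orange terminal at about (319,203), the pointer at (319,138) and the green marks at v≈91. I'll take a second view nearer the eye.

Call:
drive_tool(
  plan=[
    {"translation": [0, -45, 0], "rotation": [0, 0, 0], "gripper": 0},
    {"translation": [0, -75, 0], "rotation": [0, 0, 0], "gripper": 0},
    {"translation": [0, -75, 0], "rotation": [0, 0, 0], "gripper": 0},
    {"translation": [0, -75, 0], "rotation": [0, 0, 0], "gripper": 0},
  ],
)

```text
time_s: 1.8
tcp_pos: [0.5744, -0.1319, 0.1613]
eef_rot: [3.133, 0.217, 0.002]
ft_force: [-0.5, 0.1, -0.0]
grip_width: 0.085
```

```bash
python3 - <<'E'
from h import *
p=pose();im=viewer.read_camera("wrist");np.save("p2.npy",p);print(p)
cv2.imwrite("pics/w2.png",im[:,:,::-1])
crop(im,265,0,110,100,6,"pics/w2a.png");crop(im,265,100,110,100,6,"pics/w2b.png");
crop(im,265,200,110,100,6,"pics/w2c.png")
im=cv2.imread("pics/w1.png")[:,:,::-1]
crop(im,265,50,110,100,6,"pics/w1a.png");crop(im,265,150,110,100,6,"pics/w1b.png")
E
```

```text
[ 0.5744 -0.1319  0.1613  3.1332  0.2171  0.0018]
```

View pics/w2.png

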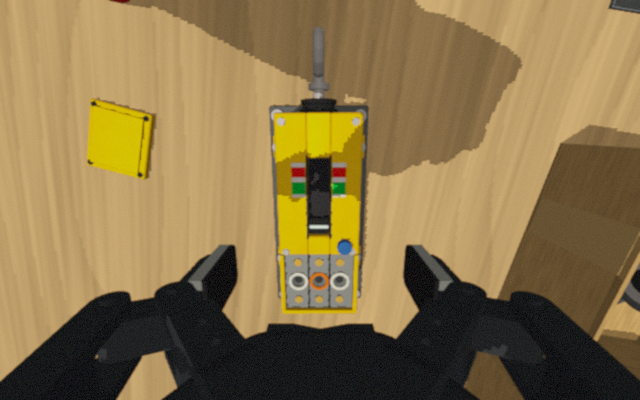

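View pics/w1a.png

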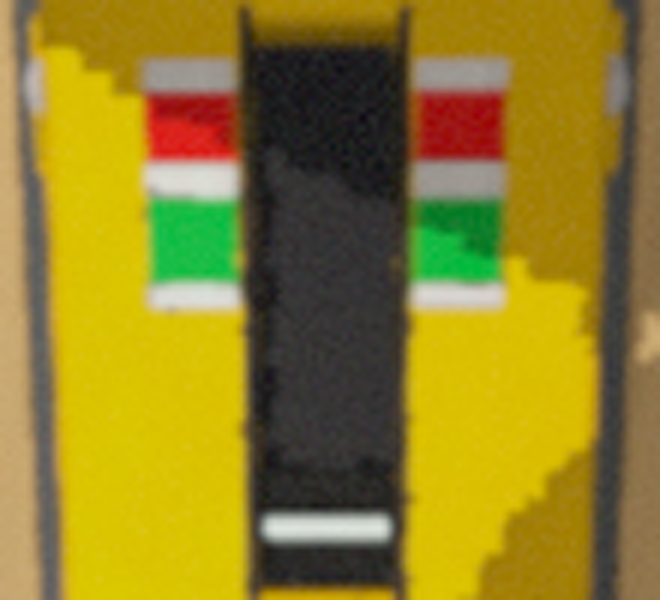

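View pics/w1b.png

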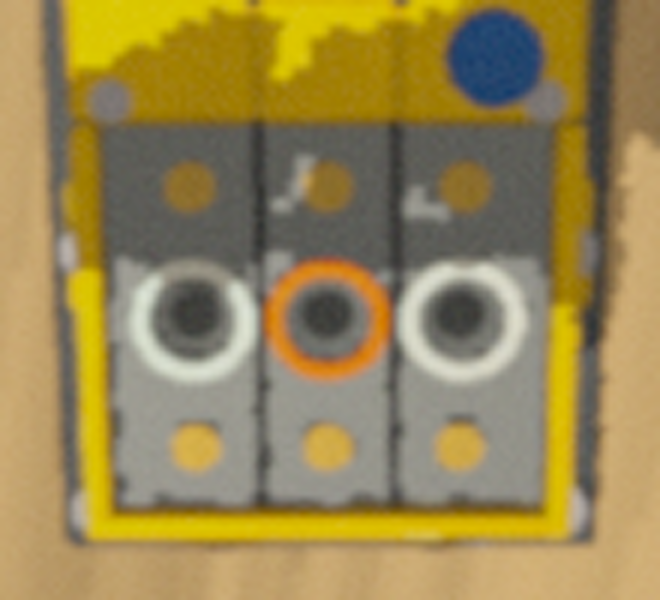

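View pics/w2a.png

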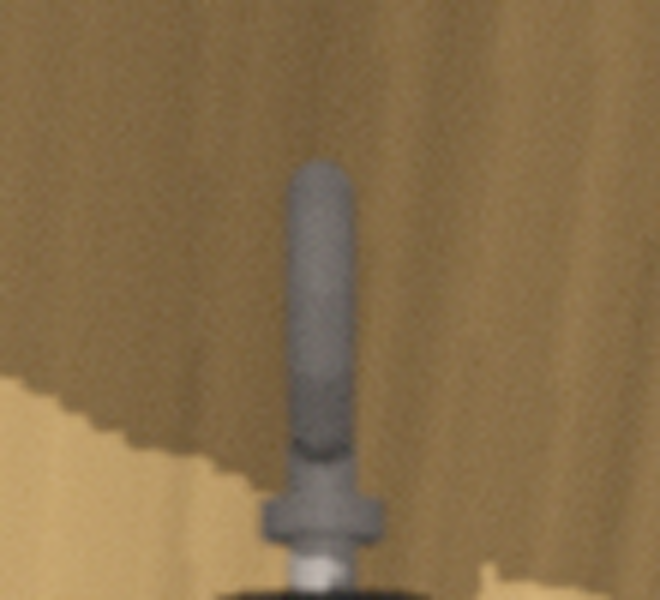

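View pics/w2b.png

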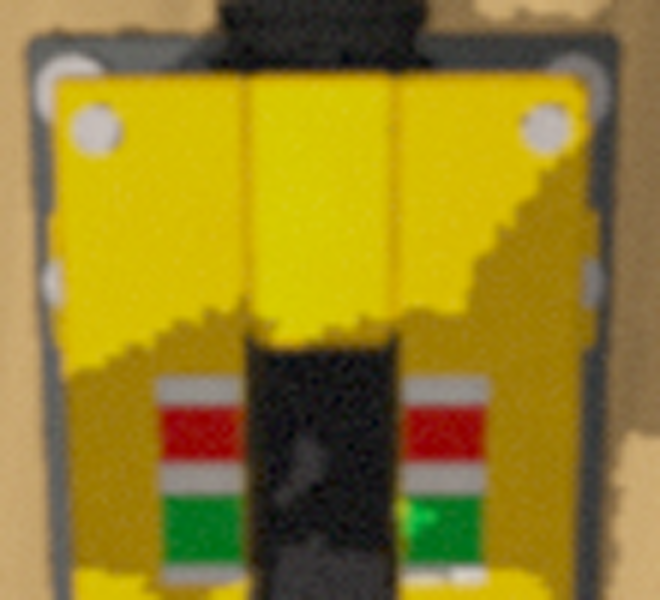

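View pics/w2c.png

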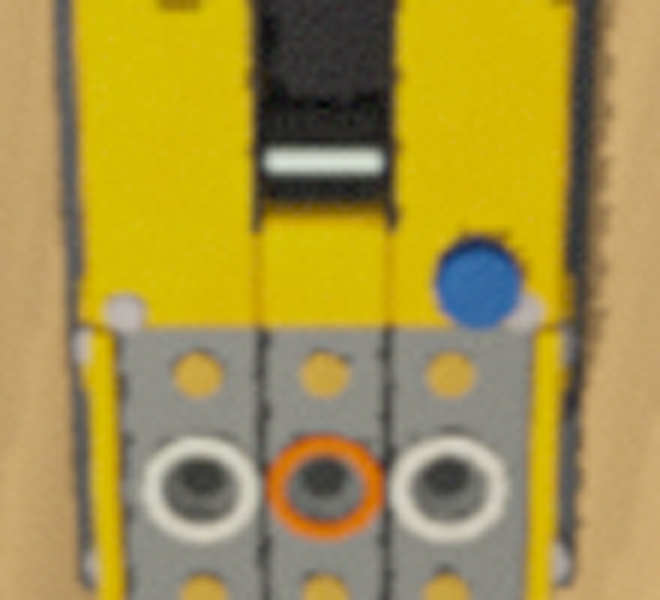

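```bash
python3 - <<'E'
from h import *
p1=np.load("p1.npy");p2=np.load("p2.npy")
w1=lambda v0,x,y:ray("wrist",S(265,v0,6,x,y),p1); w2=lambda v0,x,y:ray("wrist",S(265,v0,6,x,y),p2)
ss=lambda x,y:ray("scene",S(195,160,6,x,y)); ts=lambda x,y:ray("top",S(310,165,7,x,y))
D={}
for n,a,b,z in [("term",w1(150,328,320),w2(200,325,487),.076),("pointer",w1(50,327,528),w2(200,325,160),.080),("grob",w1(50,195,241),w2(100,203,531),.08),("gfar",w1(50,457,243),w2(100,444,530),.08),
  ("grayrob",w1(150,192,320),w2(200,201,488),.076),("grayfar",w1(150,462,320),w2(200,448,487),.076)]:
    x,e=tri(a,b);za=[o+d*(z-o[2])/d[2] for o,d in (a,b)];print(n,x,np.round(e,1),za[0],za[1]);D[n]=(za[0]+za[1])/2
sx=D["term"]-D["pointer"];print("dir",np.degrees(np.arctan2(sx[1],sx[0])))
sy=D["grayfar"]-D["grayrob"];print(np.linalg.norm(sy),np.degrees(np.arctan2(sy[1],sy[0])))
m=(D["grob"]+D["gfar"])/2;u=np.array([np.sin(np.radians(8)),-np.cos(np.radians(8)),0]);print("travel",-(m-D["pointer"])@u)
o,d=w2(0,321,158);e=o+d*(.046-o[2])/d[2];print("eye outer",e,"centre",e+.02*u)
o,d=w2(0,321,300);print("eye top line",o+d*(.066-o[2])/d[2])
E
```

```text
term [ 0.5817 -0.2022  0.0749] [0. 0.] [ 0.5817 -0.2019  0.076 ] [ 0.5816 -0.2015  0.076 ]
pointer [ 0.5743 -0.1486  0.077 ] [0. 0.] [ 0.5742 -0.1485  0.08  ] [ 0.5742 -0.1476  0.08  ]
grob [ 0.5533 -0.1165  0.0818] [0.1 0.1] [ 0.5532 -0.1163  0.08  ] [ 0.5531 -0.1169  0.08  ]
gfar [ 0.5856 -0.1121  0.0807] [0.1 0.1] [ 0.5856 -0.1121  0.08  ] [ 0.5858 -0.1123  0.08  ]
grayrob [ 0.5628 -0.2047  0.0754] [0.1 0.1] [ 0.5627 -0.2045  0.076 ] [ 0.5628 -0.2043  0.076 ]
grayfar [ 0.6004 -0.1996  0.0749] [0. 0.] [ 0.6004 -0.1993  0.076 ] [ 0.6002 -0.1989  0.076 ]
dir -82.11223811200192
0.03788221320677579 8.038110922735878
travel 0.034003805100980264
eye outer [0.5515 0.0124 0.046 ] centre [ 0.5543 -0.0074  0.046 ]
eye top line [ 0.5546 -0.0097  0.066 ]
```

```bash
python3 - <<'E'
from h import *
go([.56,.225,.23],down(70))
E
```

```text
t mm [  34.6 -356.   -69.2] r [ 0.0015 -0.0005 -1.0842]
```

Call:
drive_tool(
  plan=[
    {"translation": [5, -20, -40], "rotation": [0, 0, -0.1], "gripper": 0},
    {"translation": [10, -60, -69], "rotation": [0, 0, -0.25], "gripper": 0},
    {"translation": [35, -356, -69], "rotation": [0, 0, -1.084], "gripper": 0},
    {"translation": [35, -356, -69], "rotation": [0, 0, -1.084], "gripper": 0},
    {"translation": [35, -356, -69], "rotation": [0, 0, -1.084], "gripper": 0},
    {"translation": [35, -356, -69], "rotation": [0, 0, -1.084], "gripper": 0},
    {"translation": [35, -356, -69], "rotation": [0, 0, -1.084], "gripper": 0},
    {"translation": [35, -356, -69], "rotation": [0, 0, -1.084], "gripper": 0},
    {"translation": [35, -356, -69], "rotation": [0, 0, -1.084], "gripper": 0},
    {"translation": [35, -356, -69], "rotation": [0, 0, -1.084], "gripper": 0},
    {"translation": [35, -356, -69], "rotation": [0, 0, -1.084], "gripper": 0},
    {"translation": [35, -356, -69], "rotation": [0, 0, -1.084], "gripper": 0},
  ],
)

```text
time_s: 3.05
tcp_pos: [0.5607, 0.2241, 0.2294]
eef_rot: [2.575, 1.799, -0.0]
ft_force: [0.4, -0.1, -0.4]
grip_width: 0.0853
```

```bash
python3 - <<'E'
from h import *
p=pose();im=viewer.read_camera("wrist");np.save("p3.npy",p);print(p)
cv2.imwrite("pics/w3.png",im[:,:,::-1]); print(proj("wrist",[.518,.240,.135],p))
crop(im,265,100,110,100,6,"pics/w3a.png")
E
```

```text
[ 0.5607  0.2241  0.2294  2.5752  1.7991 -0.0001]
[321.1151 153.9619]
```

View pics/w3.png

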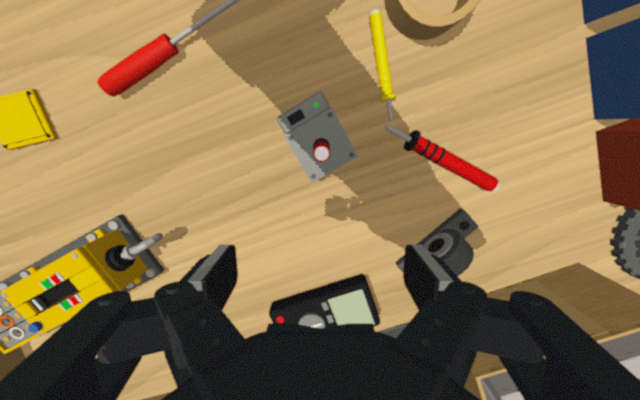

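View pics/w3a.png

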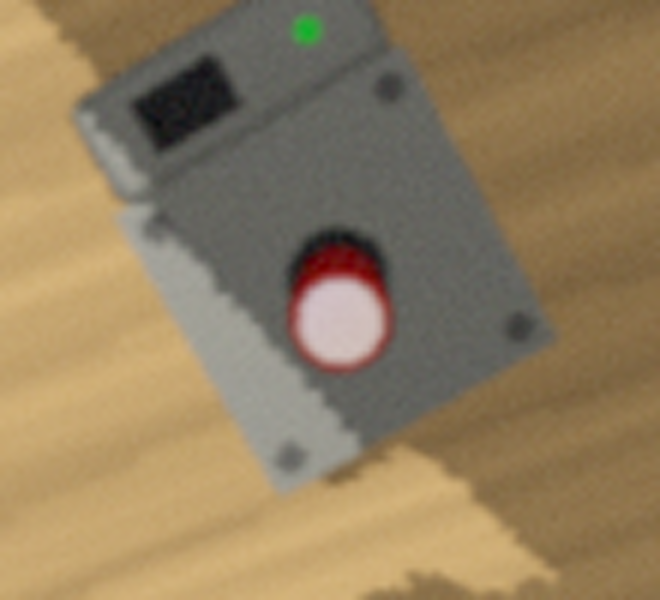

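```bash
python3 - <<'E'
from h import *
p=np.load("p3.npy")
print(tri(ray("wrist",(321.1,153.2),p),ray("scene",S(370,145,7,258,106)),ray("top",S(215,165,7,211,369))))
print(atz("wrist",(321.1,153.2),.135,p), "guard",atz("wrist",S(265,100,6,337,278),.042,p))
print("big pred",proj("wrist",[.6036,.2633,.1712],p), "tri", tri(ray("wrist",(491,184),p),ray("scene",S(370,145,7,368,226))))
im=viewer.read_camera("scene");crop(im,340,130,120,100,6,"pics/s2.png")
E
```

```text
(array([0.5189, 0.2411, 0.1381]), [1.9577327890079503, 0.2194181717613969, 1.7885891938810174])
[0.5174 0.2402 0.135 ] guard [0.517  0.2402 0.042 ]
big pred [386.6871 251.4317] tri (array([0.5794, 0.3058, 0.1685]), [41.55714179140242, 41.557141791402394])
```

View pics/s2.png

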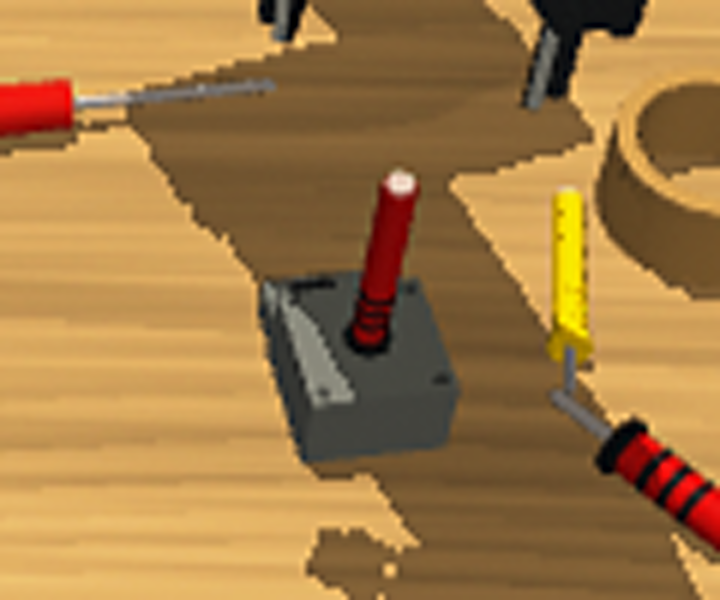

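The bigger red probe, upright in the first pictures, now lies on the bench. It toppled without the arm being near it, so I'll leave it. The probe I need stands upright at (0.517, 0.240) with its top near z = 0.135, so I'll go and grip it.

```bash
python3 - <<'E'
from h import *
go([.5174,.2402,.086],down(70))
E
```

```text
t mm [ -0.1 -46.  143.5] r [ 0.0002  0.     -0.0016]
```

Call:
drive_tool(
  plan=[
    {"translation": [0, -46, 0], "rotation": [0, 0, 0], "gripper": 0},
    {"translation": [0, -46, 20], "rotation": [0, 0, 0], "gripper": 0},
    {"translation": [0, -46, 60], "rotation": [0, 0, 0], "gripper": 0},
    {"translation": [0, -46, 100], "rotation": [0, 0, 0], "gripper": 0},
    {"translation": [0, -46, 130], "rotation": [0, 0, 0], "gripper": 0},
    {"translation": [0, -46, 143], "rotation": [0, 0, 0], "gripper": 0},
    {"translation": [0, -46, 143], "rotation": [0, 0, 0], "gripper": 0},
    {"translation": [0, -46, 143], "rotation": [0, 0, 0], "gripper": 255},
    {"translation": [0, -46, 143], "rotation": [0, 0, 0], "gripper": 255},
    {"translation": [0, -46, 143], "rotation": [0, 0, 0], "gripper": 255},
    {"translation": [0, -46, 143], "rotation": [0, 0, 0], "gripper": 255},
    {"translation": [0, -46, 143], "rotation": [0, 0, 0], "gripper": 255},
  ],
)

```text
time_s: 4.35
tcp_pos: [0.5173, 0.2421, 0.0871]
eef_rot: [2.572, 1.804, 0.002]
ft_force: [-0.6, -0.6, 4.3]
grip_width: 0.0133
```

Call:
drive_tool(
  plan=[
    {"translation": [0, 0, 0], "rotation": [0, 0, 0], "gripper": 255},
    {"translation": [0, 0, 0], "rotation": [0, 0, 0], "gripper": 255},
    {"translation": [0, 0, 0], "rotation": [0, 0, 0], "gripper": 255},
    {"translation": [0, 0, 0], "rotation": [0, 0, 0], "gripper": 255},
  ],
)

```text
time_s: 4.75
tcp_pos: [0.5174, 0.2421, 0.0872]
eef_rot: [2.572, 1.804, 0.002]
ft_force: [-0.7, -0.9, 4.7]
grip_width: 0.0135
```

Call:
drive_tool(
  plan=[
    {"translation": [0, 0, -10], "rotation": [0, 0, 0], "gripper": 255},
    {"translation": [0, 0, -30], "rotation": [0, 0, 0], "gripper": 255},
    {"translation": [0, 0, -70], "rotation": [0, 0, 0], "gripper": 255},
    {"translation": [0, 0, -110], "rotation": [0, 0, 0], "gripper": 255},
    {"translation": [0, 0, -120], "rotation": [0, 0, 0], "gripper": 255},
    {"translation": [0, 0, -120], "rotation": [0, 0, 0], "gripper": 255},
  ],
)

```text
time_s: 5.35
tcp_pos: [0.518, 0.2424, 0.2086]
eef_rot: [2.572, 1.803, 0.007]
ft_force: [-1.1, 1.2, -0.6]
grip_width: 0.0137
```

```bash
python3 - <<'E'
from h import *
print(pose())
im=viewer.read_camera("scene");crop(im,360,90,100,100,6,"pics/s3.png")
im=viewer.read_camera("wrist");crop(im,220,200,200,150,4,"pics/w4.png")
im=viewer.read_camera("top");crop(im,200,150,110,100,6,"pics/t3.png")
E
```

```text
[0.518  0.2424 0.2086 2.5716 1.8032 0.0071]
```

View pics/s3.png

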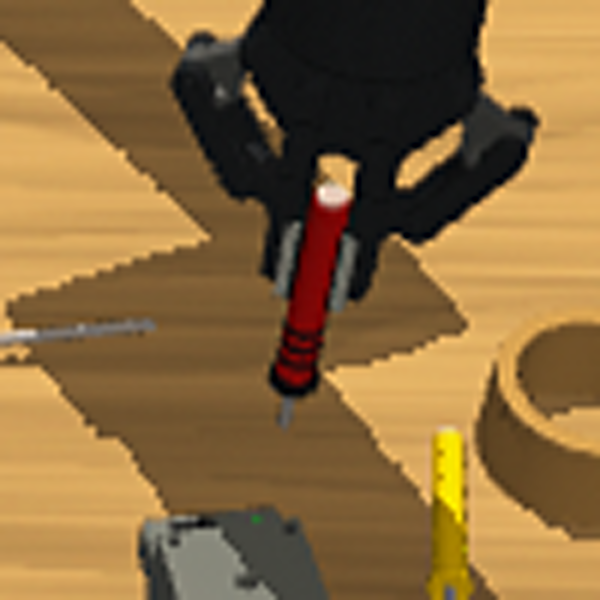

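View pics/w4.png

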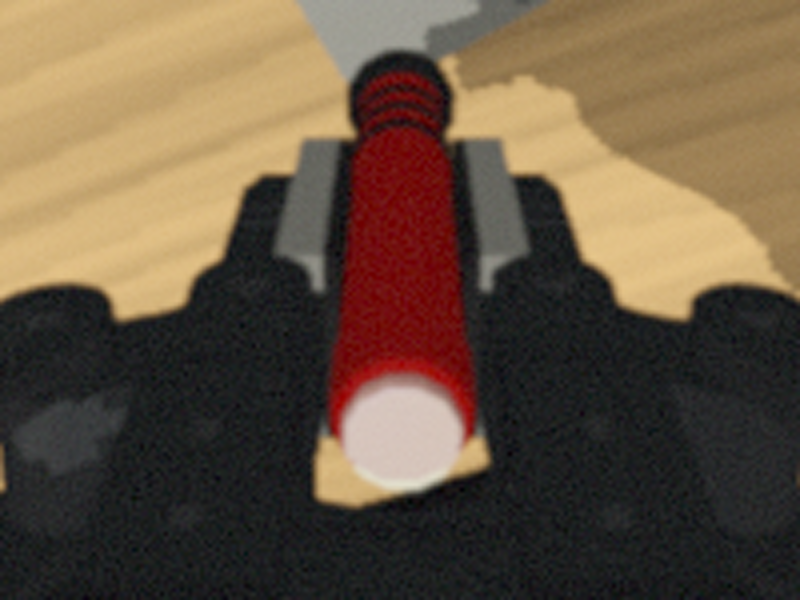

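View pics/t3.png

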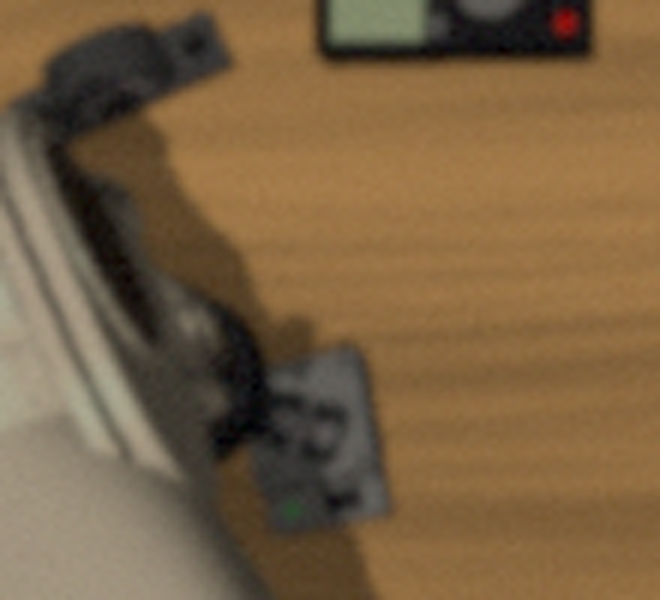

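```bash
python3 - <<'E'
from h import *
c=viewer.get_calibration("wrist");T=c["tool_from_camera"];Ki=np.linalg.inv(K(c))
for n,x,y,z in [("top",403,430,-.0478),("guard",401,97,.0430),("guardtopedge",401,52,.0472)]:
    u,v=S(220,200,4,x,y);d=T[:3,:3]@Ki@[u,v,1];o=T[:3,3];print(n,(o+d*(z-o[2])/d[2])*1e3)
E
```

```text
top [ -0.5527   1.0506 -47.8   ]
guard [-0.8172 -1.4259 43.    ]
guardtopedge [-0.8167 -8.4236 47.2   ]
```

```bash
python3 - <<'E'
from h import *
go([.5844,-.2014,.185],down(8))
E
```

```text
t mm [-392.8  215.5   19.8] r [-0.0009  0.0038  1.0834]
```

Call:
drive_tool(
  plan=[
    {"translation": [-393, 215, 0], "rotation": [0, 0, 1.083], "gripper": 255},
    {"translation": [-393, 215, 0], "rotation": [0, 0, 1.083], "gripper": 255},
    {"translation": [-393, 215, 0], "rotation": [0, 0, 1.083], "gripper": 255},
    {"translation": [-393, 215, 0], "rotation": [0, 0, 1.083], "gripper": 255},
    {"translation": [-393, 215, 0], "rotation": [0, 0, 1.083], "gripper": 255},
    {"translation": [-393, 215, 0], "rotation": [0, 0, 1.083], "gripper": 255},
    {"translation": [-393, 215, 0], "rotation": [0, 0, 1.083], "gripper": 255},
    {"translation": [-393, 215, 0], "rotation": [0, 0, 1.083], "gripper": 255},
    {"translation": [-393, 215, 0], "rotation": [0, 0, 1.083], "gripper": 255},
    {"translation": [-393, 215, 20], "rotation": [0, 0, 1.083], "gripper": 255},
    {"translation": [-393, 215, 20], "rotation": [0, 0, 1.083], "gripper": 255},
    {"translation": [-393, 215, 20], "rotation": [0, 0, 1.083], "gripper": 255},
  ],
)

```text
time_s: 6.7
tcp_pos: [0.5836, -0.2001, 0.184]
eef_rot: [-3.132, -0.22, 0.008]
ft_force: [0.3, -0.3, -0.7]
grip_width: 0.0135
```

```bash
python3 - <<'E'
from h import *
p=pose();print(p, R.from_rotvec(p[3:]).as_matrix()[:,2]);np.save("p5.npy",p)
im=viewer.read_camera("wrist");crop(im,220,150,200,150,4,"pics/w5.png");cv2.imwrite("pics/w5f.png",im[:,:,::-1])
im=viewer.read_camera("scene");crop(im,185,110,130,100,6,"pics/s5.png")
go([.5844,-.2014,.168],down(8))
E
```

```text
[ 0.5836 -0.2001  0.184  -3.1315 -0.2198  0.0077] [-0.005  0.002 -1.   ]
t mm [-0.8  1.6 18.2] r [-0.0006  0.0008  0.002 ]
```

View pics/w5.png

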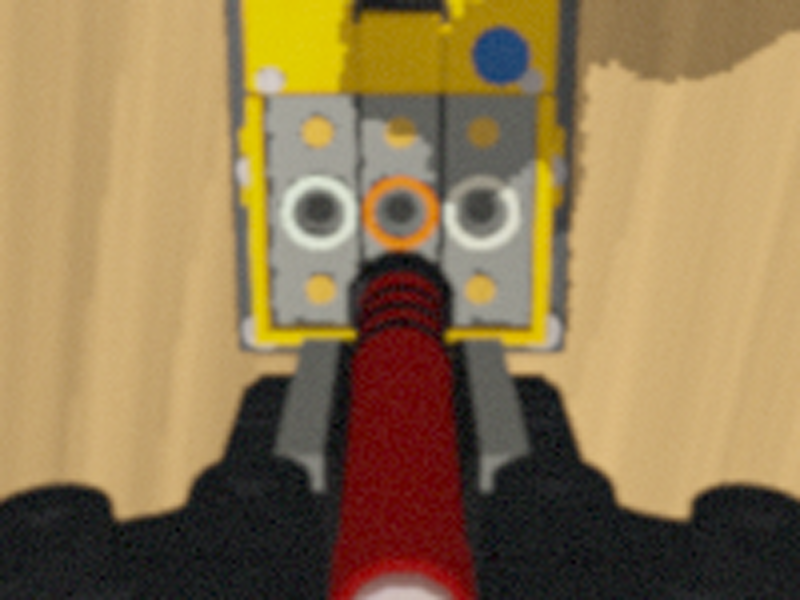

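View pics/s5.png

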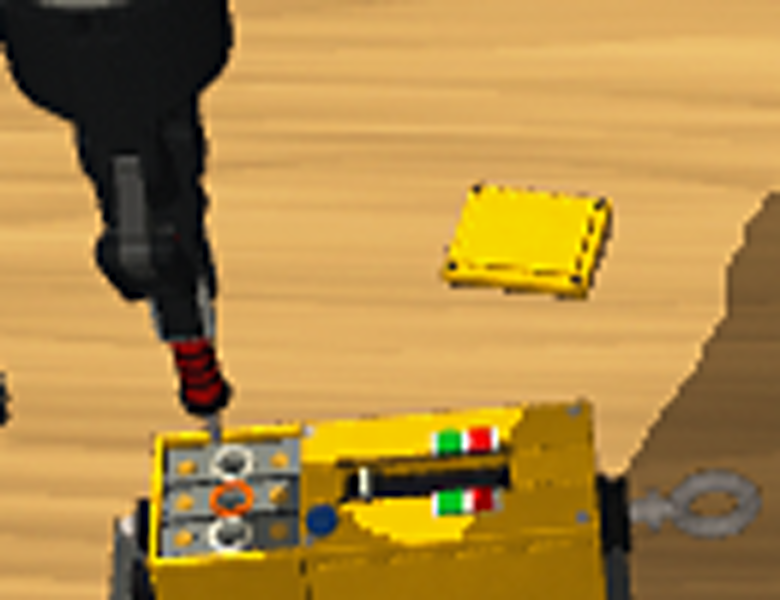

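```bash
python3 - <<'E'
from h import *
p=np.load("p5.npy");M=R.from_rotvec(p[3:]).as_matrix()
t=atz("wrist",S(220,150,4,400,213),.075,p);print("term",t,"tool",M.T@(t-p[:3])*1e3)
tip=p[:3]+M@np.array([-.0008,.0007,.0732]);print("tip est",tip)
q=proj("scene",tip);print("tip in s5 crop",(q-[185,110]+.5)*6-.5)
q=proj("scene",[.5837,-.202,.076]);print("term in s5 crop",(q-[185,110]+.5)*6-.5)
print(atz("scene",S(185,110,6,232,499),.076), atz("scene",S(185,110,6,214,437),tip[2]))
E
```

```text
term [ 0.5816 -0.2023  0.075 ] tool [ -1.7163   2.2504 109.0336]
tip est [ 0.5825 -0.2007  0.1108]
tip in s5 crop [218.0035 440.3004]
term in s5 crop [228.5193 498.9332]
[ 0.5837 -0.2006  0.076 ] [ 0.5808 -0.2026  0.1108]
```

Call:
drive_tool(
  plan=[
    {"translation": [1, 0, 12], "rotation": [0, 0, 0], "gripper": 255},
    {"translation": [1, 0, 22], "rotation": [0, 0, 0], "gripper": 255},
    {"translation": [1, 0, 24], "rotation": [0, 0, 0], "gripper": 255},
    {"translation": [1, 0, 24], "rotation": [0, 0, 0], "gripper": 255},
  ],
)

```text
time_s: 7.2
tcp_pos: [0.5855, -0.2001, 0.1613]
eef_rot: [-3.133, -0.221, 0.003]
ft_force: [-0.5, -0.2, -0.8]
grip_width: 0.0132
```

```bash
python3 - <<'E'
from h import *
p=pose();print(p);np.save("p6.npy",p);M=R.from_rotvec(p[3:]).as_matrix()
im=viewer.read_camera("wrist");crop(im,260,150,120,100,6,"pics/w6.png")
im=viewer.read_camera("scene");crop(im,200,150,60,60,10,"pics/s6.png")
im=viewer.read_camera("top");crop(im,370,170,60,50,10,"pics/t6.png")
tip=p[:3]+M@np.array([-.0008,.0007,.0732]);print("tip est",tip)
q=proj("scene",tip);print("tip in crop",(q-[200,150]+.5)*10-.5)
E
```

```text
[ 0.5855 -0.2001  0.1613 -3.1331 -0.2207  0.0028]
tip est [ 0.5847 -0.2009  0.0882]
tip in crop [227.1364 402.7756]
```

View pics/w6.png

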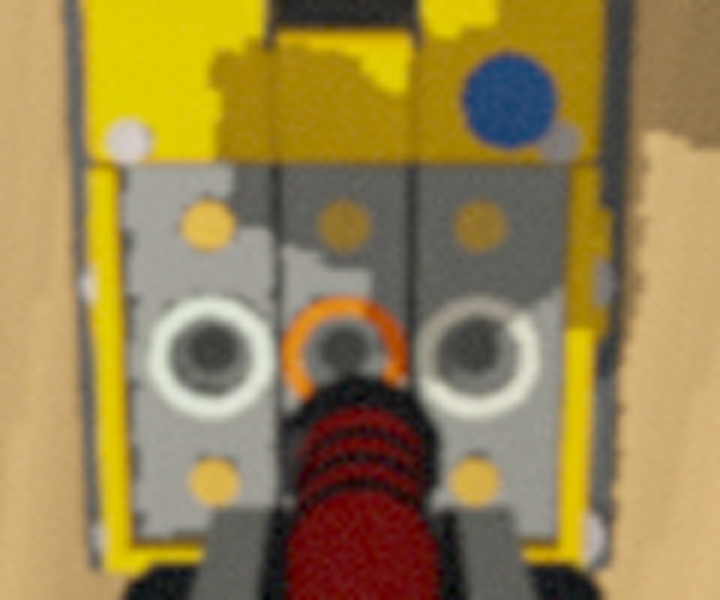

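View pics/s6.png

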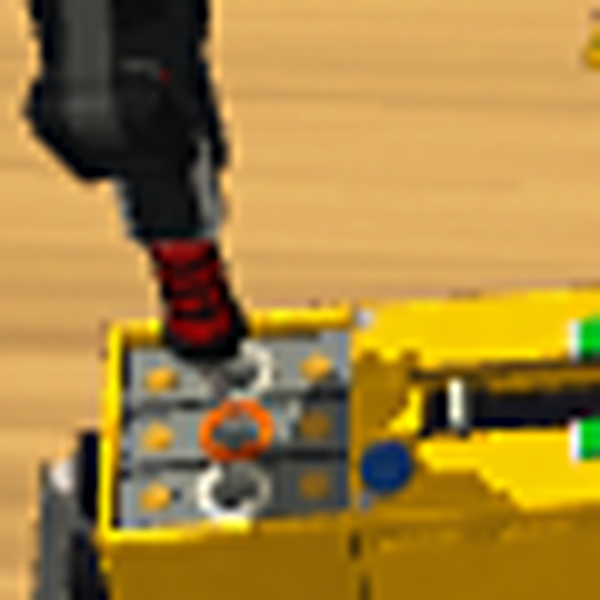

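View pics/t6.png

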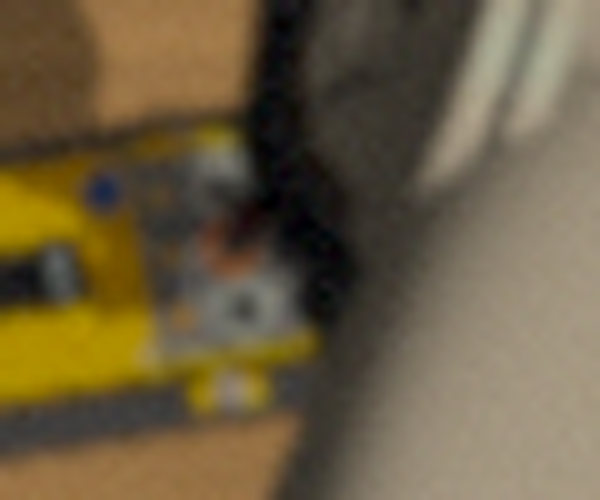

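```bash
python3 - <<'E'
from h import *
p=np.load("p6.npy");M=R.from_rotvec(p[3:]).as_matrix()
t=atz("wrist",S(260,150,6,345,353),.075,p);print("term",t,"tool",M.T@(t-p[:3])*1e3)
c=viewer.get_calibration("wrist");T=c["tool_from_camera"];Ki=np.linalg.inv(K(c))
for n,x,y,z in [("guard",361,380,.0472),("rightedge",437,440,.044),("leftedge",284,440,.044)]:
    u,v=S(260,150,6,x,y);d=T[:3,:3]@Ki@[u,v,1];o=T[:3,3];print(n,(o+d*(z-o[2])/d[2])*1e3)
a=atz("scene",S(200,150,10,236,431),.076);print("scene term",a)
for dz in(.088,): 
  q=proj("scene",[a[0],a[1],dz]);print("above term in crop",(q-[200,150]+.5)*10-.5)
# guard bottom rear? project probe axis pts with est
for z in (.0472,.0422,.03): 
  q=proj("scene",p[:3]+M@np.array([-.0008,.0007,z]));print(z,(q-[200,150]+.5)*10-.5)
E
```

```text
term [ 0.5817 -0.2016  0.075 ] tool [-3.8399  1.0517 86.355 ]
guard [-1.4734 -7.0133 47.2   ]
rightedge [ 7.4961 -0.5965 44.    ]
leftedge [-10.5578  -0.5973  44.    ]
scene term [ 0.5834 -0.2009  0.076 ]
above term in crop [228.0229 399.1259]
0.0472 [209.2487 332.001 ]
0.0422 [205.7323 318.0882]
0.03 [197.0457 283.7186]
```

Call:
drive_tool(
  plan=[
    {"translation": [-2, 0, 4], "rotation": [0, 0, 0], "gripper": 255},
    {"translation": [-2, 0, 9], "rotation": [0, 0, 0], "gripper": 255},
    {"translation": [-2, 0, 13], "rotation": [0, 0, 0], "gripper": 255},
    {"translation": [-2, 0, 16], "rotation": [0, 0, 0], "gripper": 255},
    {"translation": [-2, 0, 18], "rotation": [0, 0, 0], "gripper": 255},
  ],
)

```text
time_s: 7.85
tcp_pos: [0.5839, -0.201, 0.1437]
eef_rot: [-3.134, -0.22, 0.001]
ft_force: [-0.8, 0.0, -0.4]
grip_width: 0.0134
```

```bash
python3 - <<'E'
from h import *
s=readout.read_state();print(pose(),s["ft_force"],s["wrist_torque"])
im=viewer.read_camera("wrist");crop(im,260,150,120,100,6,"pics/w7.png")
im=viewer.read_camera("scene");crop(im,200,150,60,60,10,"pics/s7.png")
E
```

```text
[ 0.5839 -0.201   0.1437 -3.1336 -0.2196  0.001 ] [-0.7646  0.0396 -0.363 ] [-0.003   0.0419 -0.0137]
```

View pics/w7.png

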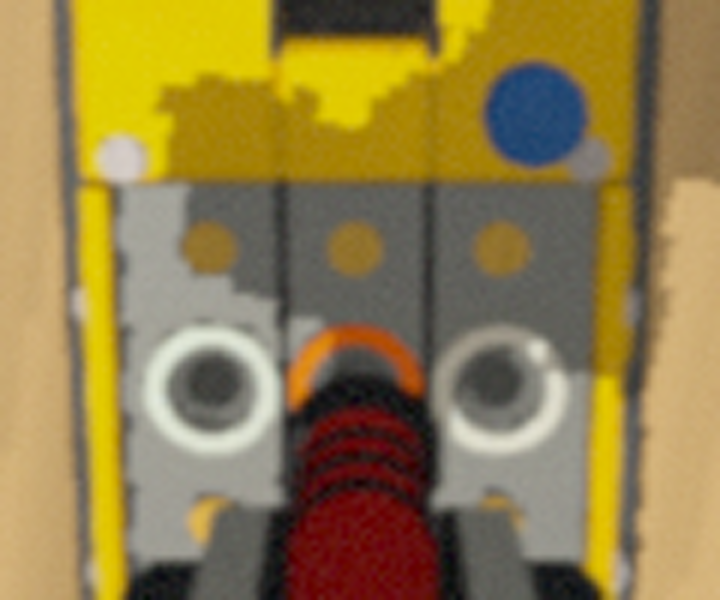

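View pics/s7.png

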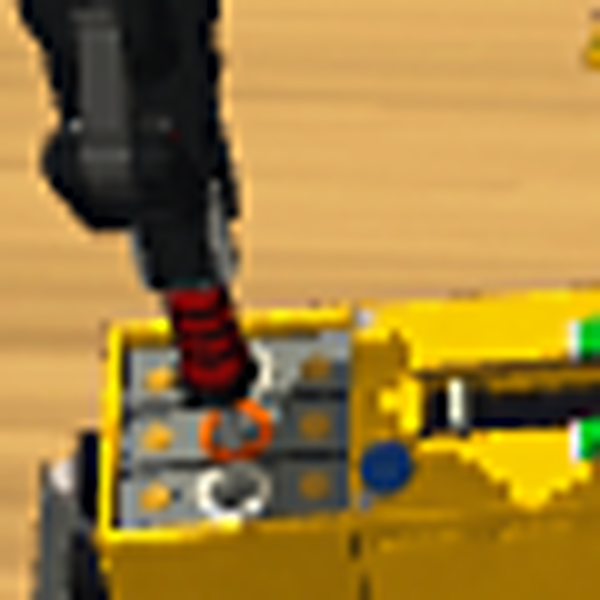

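The tip should now be about 4 mm below the mouth and the force is still near zero, so it has entered the orange terminal. I'll keep going down gently.

Call:
drive_tool(
  plan=[
    {"translation": [0, 0, 4], "rotation": [0, 0, 0], "gripper": 255},
    {"translation": [0, 0, 9], "rotation": [0, 0, 0], "gripper": 255},
    {"translation": [0, 0, 13], "rotation": [0, 0, 0], "gripper": 255},
    {"translation": [0, 0, 16], "rotation": [0, 0, 0], "gripper": 255},
    {"translation": [0, 0, 18], "rotation": [0, 0, 0], "gripper": 255},
  ],
)

```text
time_s: 8.45
tcp_pos: [0.584, -0.201, 0.1258]
eef_rot: [-3.134, -0.22, 0.001]
ft_force: [-0.5, 0.0, 0.1]
grip_width: 0.0134
```

Call:
drive_tool(
  plan=[
    {"translation": [0, 0, 2], "rotation": [0, 0, 0], "gripper": 255},
    {"translation": [0, 0, 4], "rotation": [0, 0, 0], "gripper": 255},
    {"translation": [0, 0, 5], "rotation": [0, 0, 0], "gripper": 255},
    {"translation": [0, 0, 5], "rotation": [0, 0, 0], "gripper": 255},
  ],
)

```text
time_s: 8.85
tcp_pos: [0.5841, -0.201, 0.1222]
eef_rot: [3.134, 0.22, 0.001]
ft_force: [-2.6, 0.2, 4.5]
grip_width: 0.0138
```

Call:
drive_tool(
  plan=[
    {"translation": [0, 0, 1], "rotation": [0, 0, 0], "gripper": 255},
    {"translation": [0, 0, 2], "rotation": [0, 0, 0], "gripper": 255},
    {"translation": [0, 0, 2], "rotation": [0, 0, 0], "gripper": 255},
  ],
)

```text
time_s: 9.15
tcp_pos: [0.5843, -0.2011, 0.1221]
eef_rot: [3.133, 0.22, 0.003]
ft_force: [-4.2, 2.7, 13.0]
grip_width: 0.0136
```

```bash
python3 - <<'E'
from h import *
s=readout.read_state();print(pose(),s["ft_force"],s["wrist_torque"])
im=viewer.read_camera("wrist");crop(im,260,150,120,100,6,"pics/w8.png")
im=viewer.read_camera("scene");crop(im,200,150,60,60,10,"pics/s8.png")
E
```

```text
[ 0.5843 -0.2011  0.1221  3.133   0.2196  0.0033] [-4.1841  2.6939 12.9693] [0.4928 1.2977 0.0038]
```

View pics/w8.png

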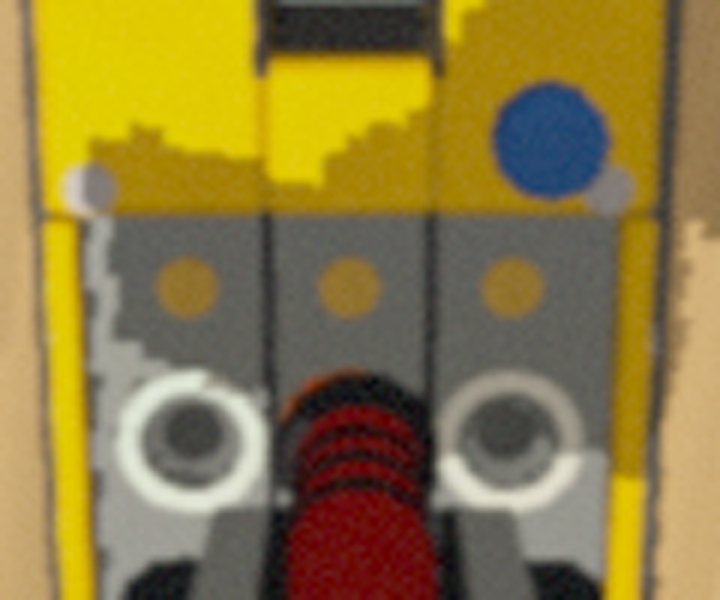

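View pics/s8.png

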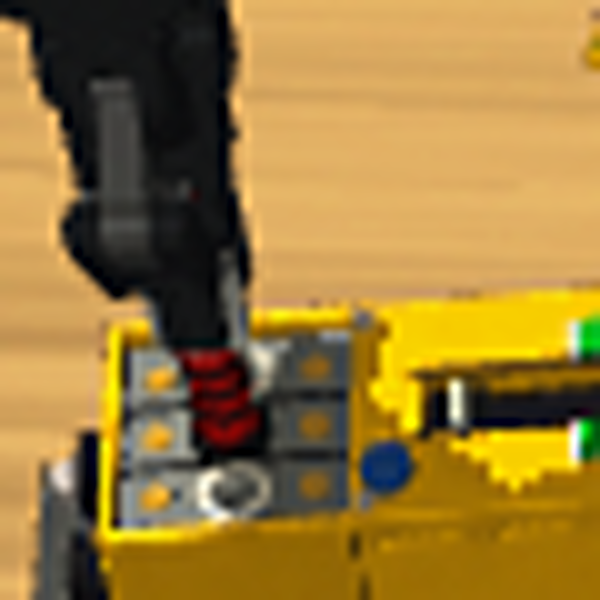

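The guard covers the orange collar and has bottomed out at 13 N, at the height expected for fully home. I'll let go and rise.

Call:
drive_tool(
  plan=[
    {"translation": [0, 0, -1], "rotation": [0, 0, 0], "gripper": 255},
    {"translation": [0, 0, -1], "rotation": [0, 0, 0], "gripper": 0},
    {"translation": [0, 0, -1], "rotation": [0, 0, 0], "gripper": 0},
    {"translation": [0, 0, -1], "rotation": [0, 0, 0], "gripper": 0},
    {"translation": [0, 0, -1], "rotation": [0, 0, 0], "gripper": 0},
    {"translation": [0, 0, -1], "rotation": [0, 0, 0], "gripper": 0},
    {"translation": [0, 0, -1], "rotation": [0, 0, 0], "gripper": 0},
    {"translation": [0, 0, -20], "rotation": [0, 0, 0], "gripper": 0},
    {"translation": [0, 0, -60], "rotation": [0, 0, 0], "gripper": 0},
    {"translation": [0, 0, -100], "rotation": [0, 0, 0], "gripper": 0},
    {"translation": [0, 0, -110], "rotation": [0, 0, 0], "gripper": 0},
    {"translation": [0, 0, -110], "rotation": [0, 0, 0], "gripper": 0},
  ],
)

```text
time_s: 10.45
tcp_pos: [0.5855, -0.2015, 0.232]
eef_rot: [3.132, 0.22, 0.008]
ft_force: [-0.5, 0.2, -1.2]
grip_width: 0.0853
```

```bash
python3 - <<'E'
from h import *
s=readout.read_state();p=pose();print(p,s["ft_force"],s["grip_width"]);np.save("p9.npy",p)
im=viewer.read_camera("wrist");cv2.imwrite("pics/w9.png",im[:,:,::-1])
im=viewer.read_camera("scene");crop(im,190,130,130,100,6,"pics/s9.png")
# probe top expected at 170mm
print(atz("wrist",(320,250),.17,p)[:2], proj("wrist",[.5837,-.202,.17],p))
u=np.array([np.sin(np.radians(8)),-np.cos(np.radians(8)),0])
go([.5558,-.008,.23],down(8)); go([.5558,-.008,.025],down(8))
E
```

```text
[ 0.5855 -0.2015  0.232   3.1317  0.2195  0.0081] [-0.4775  0.1917 -1.1573] 0.0853490089493802
[ 0.5885 -0.2301] [318.9239 216.041 ]
t mm [  -0.7 -194.8   -1.7] r [-0.0007  0.0014  0.0003]
t mm [  -0.4 -194.7  203.3] r [-0.0007  0.0014  0.0003]
```

View pics/w9.png

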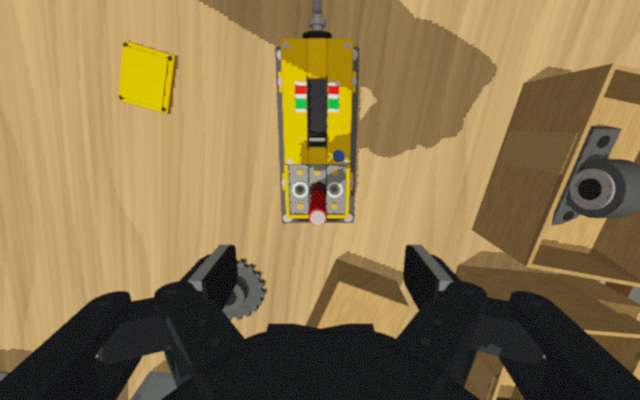

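View pics/s9.png

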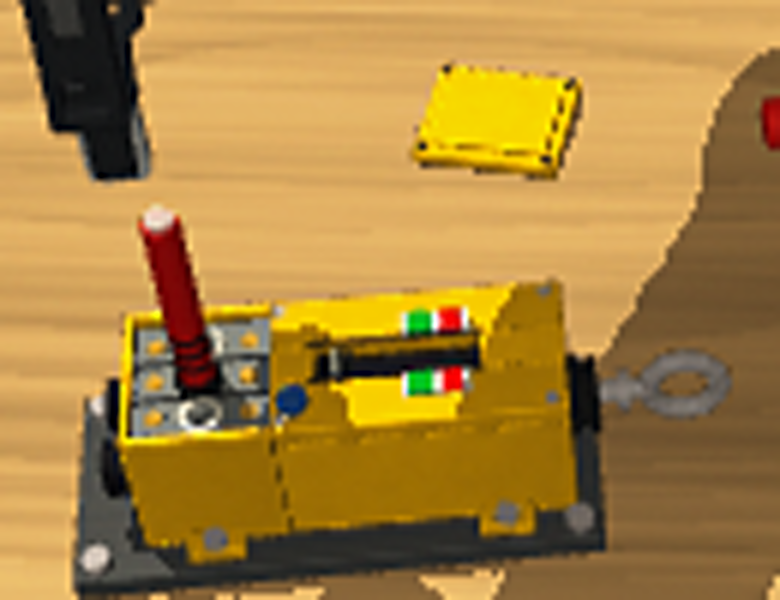

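```bash
python3 - <<'E'
from h import *
go([.5548,.0024,.027],down(8))
E
```

```text
t mm [   0.1 -205.1  201.3] r [-0.0007  0.0014  0.0003]
```

Call:
drive_tool(
  plan=[
    {"translation": [0, -50, 0], "rotation": [0, 0, 0], "gripper": 0},
    {"translation": [0, -100, 0], "rotation": [0, 0, 0], "gripper": 0},
    {"translation": [0, -150, 0], "rotation": [0, 0, 0], "gripper": 0},
    {"translation": [0, -190, 20], "rotation": [0, 0, 0], "gripper": 0},
    {"translation": [0, -205, 60], "rotation": [0, 0, 0], "gripper": 0},
    {"translation": [0, -205, 85], "rotation": [0, 0, 0], "gripper": 0},
    {"translation": [0, -205, 85], "rotation": [0, 0, 0], "gripper": 0},
  ],
)

```text
time_s: 11.25
tcp_pos: [0.5505, 0.0029, 0.1381]
eef_rot: [-3.133, -0.222, 0.02]
ft_force: [-0.4, -0.3, 0.1]
grip_width: 0.0856
```

```bash
python3 - <<'E'
from h import *
p=pose();print(p)
im=viewer.read_camera("wrist");cv2.imwrite("pics/w10.png",im[:,:,::-1])
q=proj("wrist",[.5562,-.0075,.066],p);print(q)
go([.5548,.0024,.027],down(8))
E
```

```text
[ 0.5505  0.0029  0.1381 -3.1329 -0.2223  0.0203]
[327.9192 225.2662]
t mm [  3.2   0.3 113.8] r [-0.001   0.0081  0.0011]
```

View pics/w10.png

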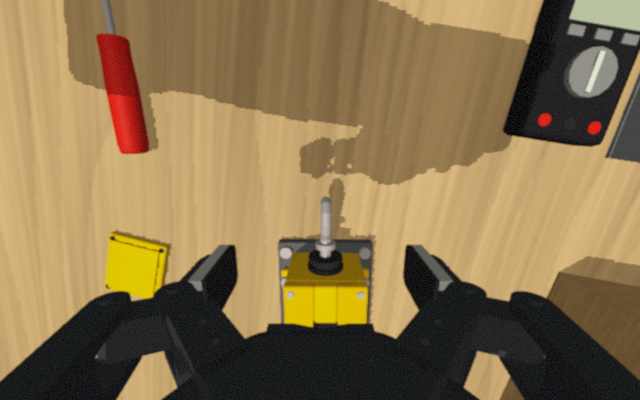

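Call:
drive_tool(
  plan=[
    {"translation": [0, 0, 20], "rotation": [0, 0, 0], "gripper": 0},
    {"translation": [0, 0, 50], "rotation": [0, 0, 0], "gripper": 0},
    {"translation": [0, 0, 80], "rotation": [0, 0, 0], "gripper": 0},
    {"translation": [0, 0, 105], "rotation": [0, 0, 0], "gripper": 0},
    {"translation": [0, 0, 115], "rotation": [0, 0, 0], "gripper": 0},
    {"translation": [0, 0, 115], "rotation": [0, 0, 0], "gripper": 0},
  ],
)

```text
time_s: 11.9
tcp_pos: [0.555, 0.0014, 0.0286]
eef_rot: [-3.134, -0.218, 0.003]
ft_force: [0.7, 0.1, 0.6]
grip_width: 0.0854
```

```bash
python3 - <<'E'
from h import *
p=pose();print(p, readout.read_state()["ft_force"])
im=viewer.read_camera("wrist");crop(im,220,150,200,150,4,"pics/w11.png")
im=viewer.read_camera("scene");crop(im,220,130,130,100,6,"pics/s11.png")
M=R.from_rotvec(p[3:]).as_matrix();print(M.T@(np.array([.5562,-.0075,.046])-p[:3])*1e3)
E
```

```text
[ 0.555   0.0014  0.0286 -3.1339 -0.2182  0.0033] [0.6592 0.0565 0.5724]
[ -0.0634   8.9962 -17.3533]
```

View pics/w11.png

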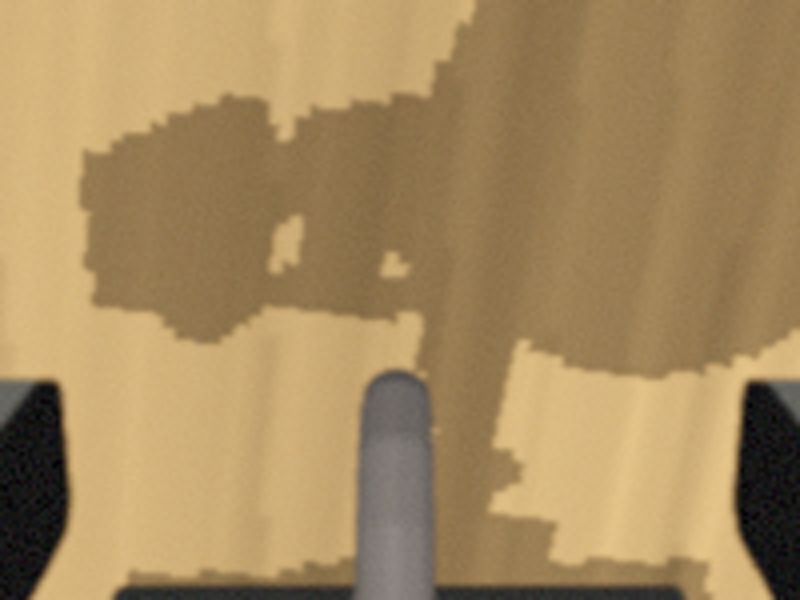

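View pics/s11.png

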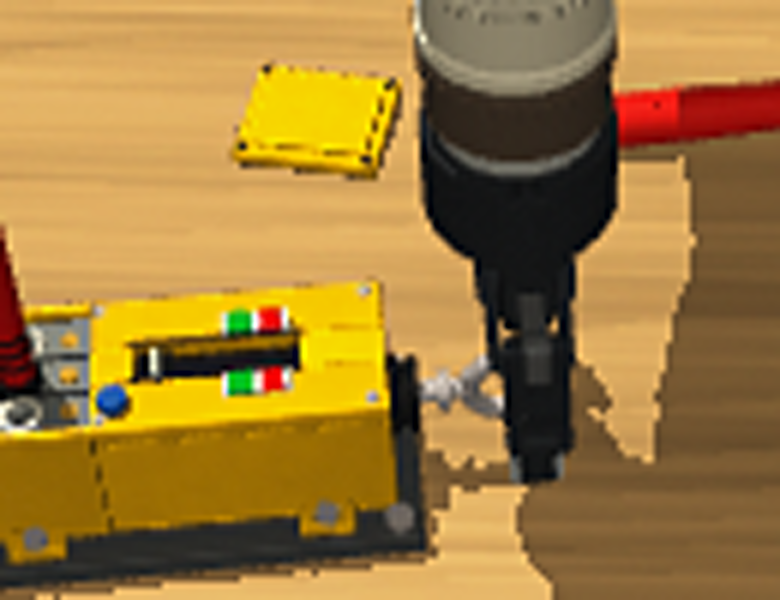

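The ring is centred between the fingers at u≈397/4 in the crop. The fingers flank its outer half, so I'll close on it.

Call:
drive_tool(
  plan=[
    {"translation": [0, 0, 0], "rotation": [0, 0, 0], "gripper": 255},
    {"translation": [0, 0, 0], "rotation": [0, 0, 0], "gripper": 255},
    {"translation": [0, 0, 0], "rotation": [0, 0, 0], "gripper": 255},
    {"translation": [0, 0, 0], "rotation": [0, 0, 0], "gripper": 255},
    {"translation": [0, 0, 0], "rotation": [0, 0, 0], "gripper": 255},
    {"translation": [0, 0, 0], "rotation": [0, 0, 0], "gripper": 255},
    {"translation": [0, 0, 0], "rotation": [0, 0, 0], "gripper": 255},
    {"translation": [0, 0, 0], "rotation": [0, 0, 0], "gripper": 255},
  ],
)

```text
time_s: 12.8
tcp_pos: [0.5542, 0.0019, 0.0296]
eef_rot: [3.134, 0.22, -0.003]
ft_force: [-3.6, -0.3, 5.6]
grip_width: 0.008
```

```bash
python3 - <<'E'
from h import *
p=pose();print(p, readout.read_state()["ft_force"]);np.save("p12.npy",p)
im=viewer.read_camera("scene");cv2.imwrite("pics/s12f.png",im[:,:,::-1]);crop(im,220,165,70,50,10,"pics/s12.png")
im=viewer.read_camera("top");cv2.imwrite("pics/t12.png",im[:,:,::-1])
E
```

```text
[ 0.5542  0.0019  0.0296  3.1338  0.2197 -0.0034] [-3.6201 -0.3023  5.5812]
```

View pics/s12.png

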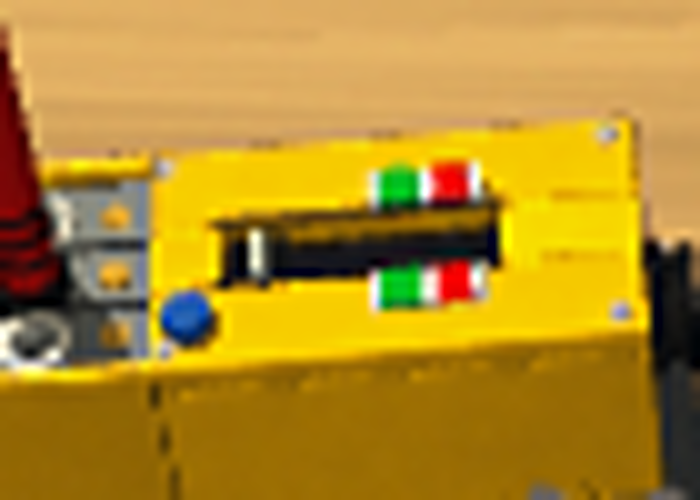

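View pics/t12.png

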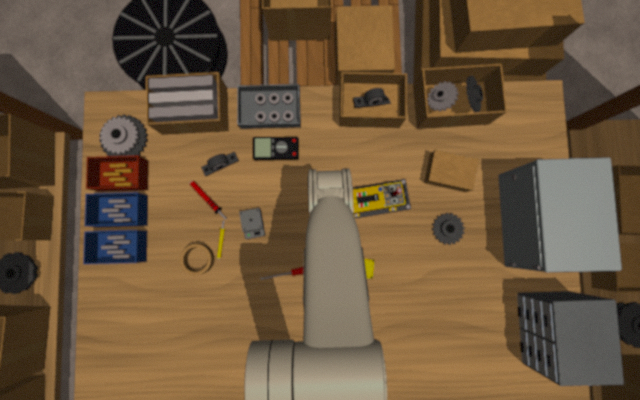

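Grip width is 8 mm and both fixed cameras can see the window. I'll pull in stages, 22 mm first.

Call:
drive_tool(
  plan=[
    {"translation": [0, -3, 0], "rotation": [0, 0, 0], "gripper": 255},
    {"translation": [0, -7, 0], "rotation": [0, 0, 0], "gripper": 255},
    {"translation": [0, -11, 0], "rotation": [0, 0, 0], "gripper": 255},
    {"translation": [0, -15, 0], "rotation": [0, 0, 0], "gripper": 255},
    {"translation": [0, -19, 0], "rotation": [0, 0, 0], "gripper": 255},
    {"translation": [0, -22, 0], "rotation": [0, 0, 0], "gripper": 255},
    {"translation": [0, -22, 0], "rotation": [0, 0, 0], "gripper": 255},
    {"translation": [0, -22, 0], "rotation": [0, 0, 0], "gripper": 255},
  ],
)

```text
time_s: 13.7
tcp_pos: [0.5516, 0.0208, 0.0295]
eef_rot: [3.128, 0.216, -0.003]
ft_force: [-3.3, -8.1, 3.9]
grip_width: 0.0075
```

```bash
python3 - <<'E'
from h import *
p=pose();print(p, readout.read_state()["ft_force"],np.linalg.norm(p[:3]-np.load("p12.npy")[:3]))
im=viewer.read_camera("scene");crop(im,220,165,70,50,10,"pics/s13.png")
im=viewer.read_camera("top");crop(im,345,175,70,50,10,"pics/t13.png")
E
```

```text
[ 0.5516  0.0208  0.0295  3.1285  0.2161 -0.0028] [-3.2737 -8.1166  3.9168] 0.019156214718180502
```

View pics/s13.png

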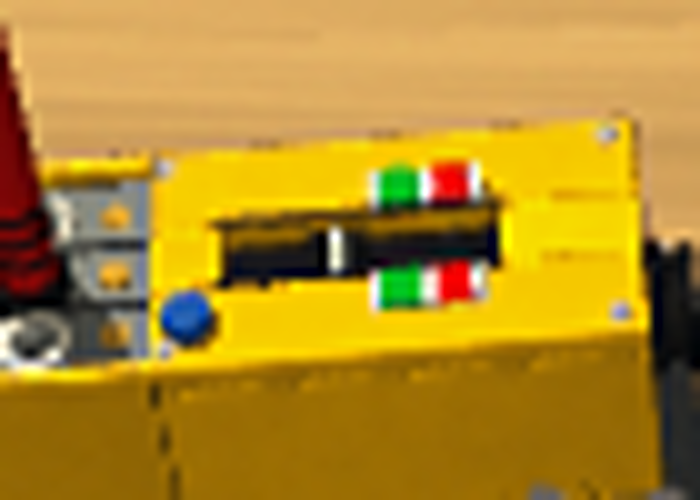

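View pics/t13.png

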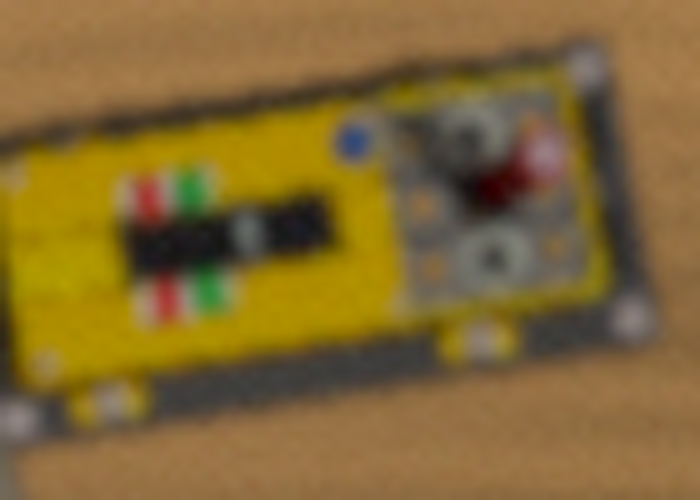

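```bash
cat > rem.py <<'E'
from h import *
u=np.array([np.sin(np.radians(8)),-np.cos(np.radians(8)),0])
def rs(pt,ga,gb,n="scene",u0=220,v0=165):
    P=atz(n,S(u0,v0,10,*pt),.078);A=atz(n,S(u0,v0,10,*ga),.0805);B=atz(n,S(u0,v0,10,*gb),.0805)
    return P,((P-(A+B)/2)@u)*1e3
E
python3 - <<'E'
from rem import *
print(rs((258,253),(399,186),(400,287)),rs((335,249),(399,186),(400,287)))
print(rs((250,235),(191,190),(209,292),"top",345,175))
E
```

```text
(array([ 0.5746, -0.1476,  0.078 ]), np.float64(34.67908076475475)) (array([ 0.5728, -0.1289,  0.078 ]), np.float64(15.966797691334001))
(array([ 0.5741, -0.1288,  0.078 ]), np.float64(15.724633615992984))
```

Call:
drive_tool(
  plan=[
    {"translation": [0, -3, 0], "rotation": [0, 0, 0], "gripper": 255},
    {"translation": [0, -6, 0], "rotation": [0, 0, 0], "gripper": 255},
    {"translation": [0, -9, 0], "rotation": [0, 0, 0], "gripper": 255},
    {"translation": [0, -12, 0], "rotation": [0, 0, 0], "gripper": 255},
    {"translation": [0, -12, 0], "rotation": [0, 0, 0], "gripper": 255},
    {"translation": [0, -12, 0], "rotation": [0, 0, 0], "gripper": 255},
  ],
)

```text
time_s: 14.4
tcp_pos: [0.55, 0.0317, 0.0295]
eef_rot: [3.127, 0.215, -0.003]
ft_force: [-2.6, -12.6, 5.2]
grip_width: 0.0079
```

```bash
python3 - <<'E'
from h import *
p=pose();print(p, readout.read_state()["ft_force"],np.linalg.norm(p[:3]-np.load("p12.npy")[:3]))
im=viewer.read_camera("scene");crop(im,220,165,70,50,10,"pics/s14.png")
im=viewer.read_camera("top");crop(im,345,175,70,50,10,"pics/t14.png")
E
```

```text
[ 0.55    0.0317  0.0295  3.1268  0.2147 -0.0026] [ -2.6332 -12.5879   5.1795] 0.03016059856315009
```

View pics/s14.png

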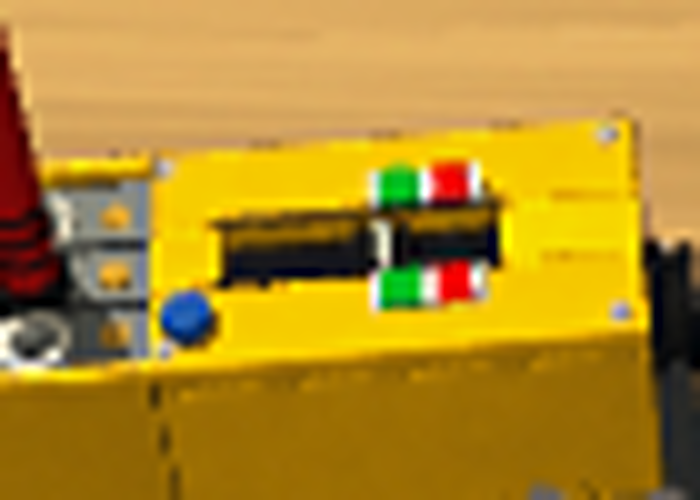

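View pics/t14.png

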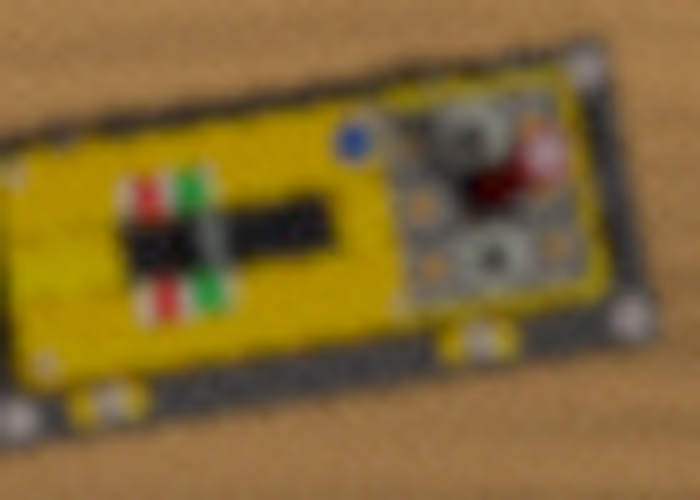

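```bash
python3 - <<'E'
from rem import *
print(rs((382,245),(399,186),(400,287)))
print(rs((213,241),(191,190),(209,292),"top",345,175))
E
```

```text
(array([ 0.5712, -0.1176,  0.078 ]), np.float64(4.51921607462354))
(array([ 0.5726, -0.1174,  0.078 ]), np.float64(4.2412257909189055))
```

Call:
drive_tool(
  plan=[
    {"translation": [0, -1.5, 0], "rotation": [0, 0, 0], "gripper": 255},
    {"translation": [0, -3, 0], "rotation": [0, 0, 0], "gripper": 255},
    {"translation": [0, -4.5, 0], "rotation": [0, 0, 0], "gripper": 255},
    {"translation": [0, -4.5, 0], "rotation": [0, 0, 0], "gripper": 255},
    {"translation": [0, -4.5, 0], "rotation": [0, 0, 0], "gripper": 255},
  ],
)

```text
time_s: 15.0
tcp_pos: [0.5494, 0.0357, 0.0295]
eef_rot: [3.126, 0.214, -0.003]
ft_force: [-2.0, -14.1, 4.5]
grip_width: 0.008
```

```bash
python3 - <<'E'
from h import *
p=pose();print(p, readout.read_state()["ft_force"],np.linalg.norm(p[:3]-np.load("p12.npy")[:3]))
im=viewer.read_camera("scene");crop(im,220,165,70,50,10,"pics/s15.png");crop(im,180,110,130,100,6,"pics/s15b.png")
im=viewer.read_camera("top");crop(im,345,175,70,50,10,"pics/t15.png")
E
```

```text
[ 0.5494  0.0357  0.0295  3.1261  0.2141 -0.0026] [ -1.99   -14.0995   4.4567] 0.03419484037638374
```

View pics/s15.png

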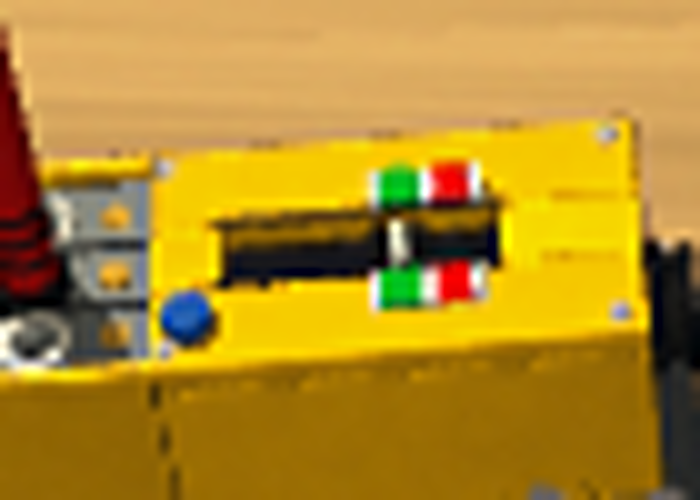

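View pics/t15.png

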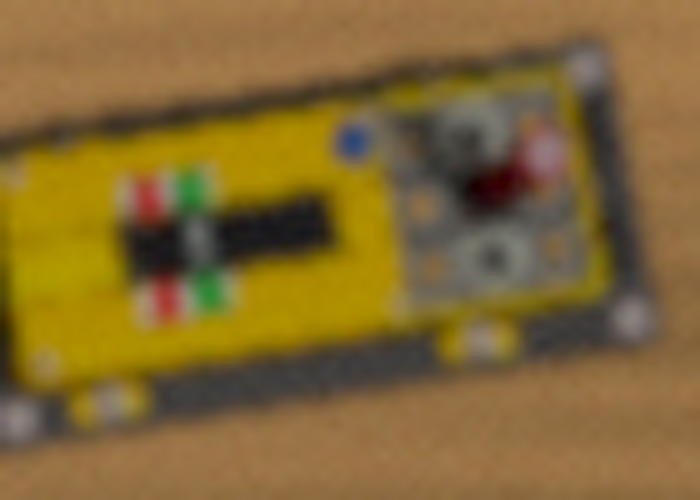

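View pics/s15b.png

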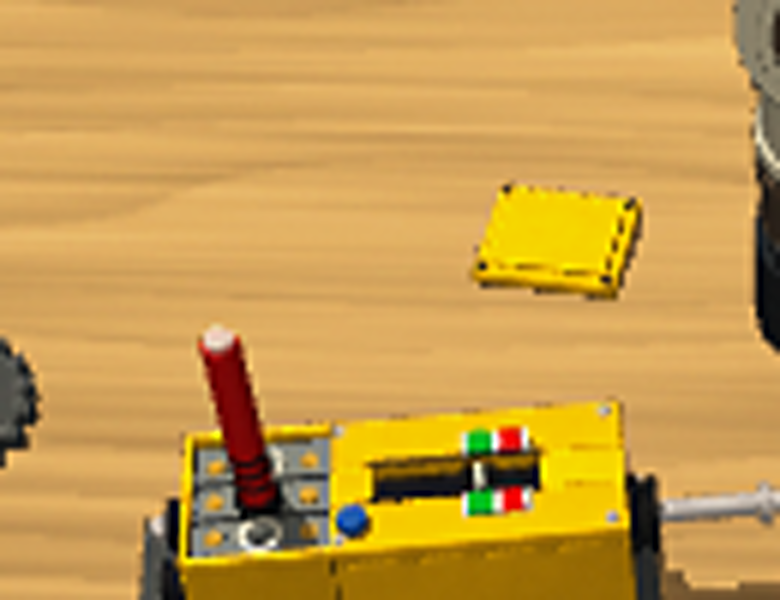

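The pointer is level with the green in both views: u≈399 against 399.5 in the scene crop, u≈201 against 200 in the top crop. I'll hold half a second to check for creep.

Call:
drive_tool(
  plan=[
    {"translation": [0, 0, 0], "rotation": [0, 0, 0], "gripper": 255},
    {"translation": [0, 0, 0], "rotation": [0, 0, 0], "gripper": 255},
    {"translation": [0, 0, 0], "rotation": [0, 0, 0], "gripper": 255},
    {"translation": [0, 0, 0], "rotation": [0, 0, 0], "gripper": 255},
    {"translation": [0, 0, 0], "rotation": [0, 0, 0], "gripper": 255},
  ],
)

```text
time_s: 15.6
tcp_pos: [0.5495, 0.0357, 0.0295]
eef_rot: [3.126, 0.214, -0.002]
ft_force: [-2.7, -13.0, 4.9]
grip_width: 0.0077
```

```bash
python3 - <<'E'
from rem import *
p=pose();print(p,np.linalg.norm(p[:3]-np.load("p12.npy")[:3]))
im=viewer.read_camera("scene");crop(im,220,165,70,50,10,"pics/s16.png")
print(rs((399,243),(399,186),(400,287)),rs((201,240),(191,190),(209,292),"top",345,175))
E
```

```text
[ 0.5495  0.0357  0.0295  3.1261  0.2141 -0.0024] 0.03415386269877612
(array([ 0.5704, -0.1135,  0.078 ]), np.float64(0.36971556586585347)) (array([ 0.573 , -0.1137,  0.078 ]), np.float64(0.6757074540794397))
```

View pics/s16.png

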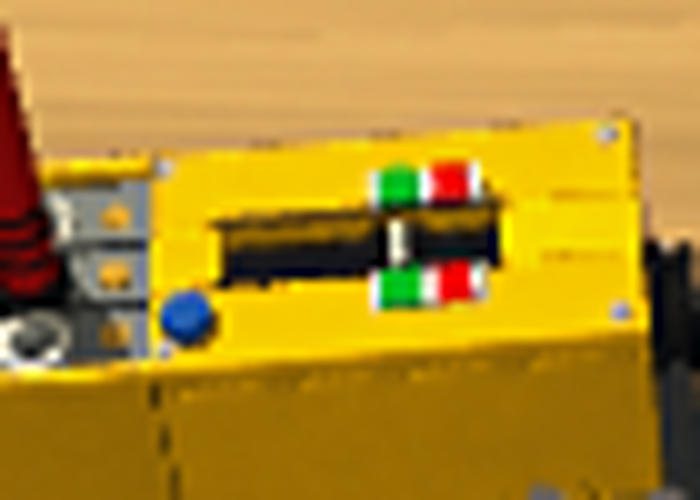

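It's steady and within about 0.7 mm of the mark, so I'm handing the job in.

```bash
python3 -c "
from cell import job_done
print(job_done())"
```

```text
the job is handed in; nothing more can be done
None
```

The job is handed in at about 15.7 s: the probe is home in the orange terminal, and the arm is still holding the eye with the pointer between the green marks.

- **Probe:** I took the smaller red probe from the dock and pushed it into the terminal. It bottomed out at about 13 N, at the height expected for fully home. After release, the handle's top showed in the wrist picture where a home probe's should, and later views showed it unmoved.
- **Pointer:** I pulled the eye out about 34.2 mm in three stages. The pointer stood about 0.4 mm short of the green's middle in the scene view and about 0.7 mm short in the top view. It never came near the red, and it did not creep over half a second of holding at about 13 N.
- **Disagreement while lining up:** the wrist and scene cameras differed by about 3–4 mm on where the tip stood over the terminal. I moved 2 mm the way both pointed in the closer look, and the tip went in with no force.
- **Larger red probe:** it stood upright in the first pictures and was lying on the bench by about 3 s. The arm had not been near it, so I left it and the other bench items alone.

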